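# Offer up a marble inlay over its mosaic board

### The arm

A 7-joint arm with a two-finger parallel gripper is mounted at the origin on the work surface. World frame = base frame: x ahead of the robot, y to its left, z up, the work surface at z = 0. Lengths are in m, angles in rad, forces in N, time in s.
With the tool pointing down it reaches from about 0.4 to 0.85 m from the base axis. Payload 4.5 kg.
Tool frame: the origin (TCP) lies midway between the tips of the shut fingers; the grasp point (between the pads) lies 19 mm behind it; z points along the fingers, y is the direction in which the jaws open and shut (so a half turn about z gives the same grasp; the last joint's range is limited). The gripper opens to 88 mm and grips with 3 to 60 N. Pads are 18 mm wide; open, the fingers measure 123 mm over their backs; the gripper's body (75 mm by 187 mm) begins 45 mm behind the grasp point.
Start: joints at [1.259, 0.689, -0.195, 1.565, 0.157, 0.902, -0.215], TCP at [0.212, -0.588, 0.239] pointing down, gripper open.
Joint ranges: [-3.01, 3.01], [-0.46, 2.08], [-1.47, 1.51], [0.13, 2.56], [-1, 4.14], [0.04, 2.09], [-2.66, 2.66]. Speed limits (rad/s): [2.57, 2.57, 3.14, 3.14, 3.14, 3.14, 3.14].

### API

Orientations are given as a unit quaternion [x, y, z, w].
In Python, from plant import r gives the robot as it stands. The module is installed in compiled form; this text tells all that it offers.
- The arm moves only by the tool carry_out, never from a script. Its argument "commands" is a list of rows, each a list of 6 numbers: the shift along the tool's x, y, z in m, then the turn, a rotation vector about the tool's x, y, z in degrees. In form: [[dx, dy, dz, wx, wy, wz], ...]. A call has 1 to 12 rows; each row is the pose to reach, as a shift and turn from the pose commanded when the call began, along the tool's axes at that moment; what a row does not reach only later rows make up. A row lasts 1/10 s, in which the tool goes at most 50 mm and 8.59 degrees, less where a joint would pass 70% of its speed; a pose out of reach is approached as far as the arm can. A call with a gripper value outside its range is refused whole. "fingers" is the closure in counts, from 0 (fully open) to 255 (shut), set as the call begins (left out, the last holds). The fingers move at their own pace and stop on an object; "grip_force" is the grip in N (left out, the last holds). Time passes only in rows, so rows that repeat a pose let the fingers close. It gives the time, the measured TCP pose, the force and the opening at its end, in the units of the state.
- r.get_state(): the state, without advancing time (a new reading comes with each control period).
- r.snapshot(name): name is "side" or "top" or "wrist"; returns a dict with "img" (420x560x3 uint8, blue, green, red), "intrinsics" (3x3 intrinsics, pixels), "extrinsics" (4x4, takes a point from camera to world coordinates); the wrist camera has in their place "tool_from_camera" (4x4, takes a point from camera to tool coordinates, whose origin is the TCP and whose axes are the flange's). Camera axes: x right, y down, z forward; pixel columns grow to the right and rows downward; lengths in m; the calibration is good to about 2 mm. A picture is of the moment at which its call begins: read the wrist's pose just before it. There is no depth.
- r.finish_job(): hands the job in, once; it reports no verdict.
Trained networks look in a picture, given as the dict that the camera call returned (one of the last four; its "shot" number tells which), for a name from the list of things; names that differ only in an ending like _2 or _b are one class to them, and where a whole thing is asked for, a point or a joint stands for the part that bears it (a point fixed in the world has none). Each returns a list of dicts, best first, with "p" (0 to 1); they miss things now and then, are a little off and sometimes report something else, mostly with a low value. They report only what shows in the picture. A call takes as long as a camera call.
- r.spot_in(picture, label): "xyz" ([x, y, z] in m, in world coordinates, good to about 4 mm: the middle of the surface that is visible of it).
- r.spot_point(picture, label): "xyz" ([x, y, z] in m, in world coordinates, good to about 4 mm: a listed point, or the origin of a listed thing).
The state is a dict: "clock": time; "q": joint angles; "qd": joint speeds; "joint_torque": joint torques, N m; "tool_pos": TCP position; "eef_rot": TCP orientation; "contact_force": force on the tool from outside, world axes, zero at the start; "moment": the same for the moment, N m; "opening": opening from 0.0 (shut) to 1.0 (fully open).
Only numpy, scipy, OpenCV 4.12 (cv2) and the standard library are available. Lean on these libraries where they do the work, as an engineer would, in place of code of your own. Each camera call takes 0.05 s, during which the arm holds its last target.

### The job

Lower the plywood backing board over the two locating pins of the setting jig until it lies flush, and let go of it. Then take the rectangular marble inlay, the one that matches the board's window, by its wooden grip block, carry it over the row of bins, and finish while still holding it level and still about 10 mm above the window, its long side lined up with the window's long side, with an even margin all round and touching nothing but the gripper. Do not knock the board or the inlay against the bins, nor the inlay against the board or jig, and leave the other stones, the jar, cup, cork block and tools where they are.

Things in the scene. Friction and masses are not known exactly. Their poses are not given: they have to be found in the camera images.
- board: Loose plywood board 170 (x) x 110 (y) x 12 mm, 0.25 kg, flat on the table. Origin: centre of underside, z up. Round through holes 12 mm wide at x = -72 and +72, y = 0; window 54 (x) x 74 (y) mm through it, centred at x = +35. Lifting batten on top, 20 (x) x 60 (y) mm, from 12 to 47 mm above the underside, at x = -14. Fits the jig either way round (half turn).
- board_window (a point): Centre of the board's window, in the plane of the board's top face (12 mm above its underside); axes as the board's.
- board_batten (a point): Grip point in the middle of the board's batten, 34 mm above the board's underside; axes as the board's. Pinch it along the board's x (20 mm thick).
- jig: Fixed setting jig: dark wooden base 200 (x) x 130 (y) x 15 mm with two upright steel pins, 8 mm diameter, at x = -72 and +72 mm, y = 0. They rise 18 mm above the base's top; the last 5 mm taper to 3 mm diameter. Origin: centre of the underside, on the table; z up.
- jig_bed (a point): Centre of the top face of the jig's base (15 mm above the table); axes as the jig's. The seated board's underside lies here.
- inlay: Loose rectangular marble inlay 46 (x) x 66 (y) x 12 mm, 0.13 kg, flat on the table. Origin: centre of underside, z up. A wooden grip block is fixed centred on top: 36 (x) x 18 (y) mm, from 12 to 46 mm above the underside; pinch it along y. It lies in one of three spots in a row with two other stones that have the same grip block.
- bins: Fixed row of three open wooden bins of tesserae between the jig (left, +y) and the stones (right, -y): 316 (x) x 100 (y) x 85 mm high; the tesserae stay below the rims. Origin: centre of the underside, on the table.
- round_stone: Bystander: round marble stone, 58 mm diameter, 12 mm thick, with the same grip block (46 mm high overall). Origin: centre of its underside.
- square_stone: Bystander: square marble stone, 42 x 42 x 12 mm, with the same grip block (46 mm high overall). Origin: centre of its underside.
- jar: Bystander: closed jar, 60 mm diameter, 90 mm high. Origin: centre of its underside.
- cup: Bystander: white open cup, 70 mm diameter, 80 mm high. Origin: centre of its underside.
- cork_block: Bystander: cork block 100 x 60 x 35 mm. Origin: centre of its underside.
- hammer: Bystander: hammer lying flat on the table at the far left.
- spatula: Bystander: spatula lying flat on the table at the right.

How it is judged:
On the way, in this order (a step that is already met when the one before it is completed fails the run):
1. the board lies flush on the jig, over both pins, and the gripper has let go of it (horizontal distance between board and jig_bed below 0.0045 m and z of board in the frame of jig_bed between -0.003 and 0.0025 m and angle between the x axis of board and the x axis of jig, either way round below 0.06 rad and angle between board's own z axis and vertical below 0.03 rad and contact force between the fingers and board below 0.2 N), for 0.3 s.
2. the inlay passes over the row of bins, above their rims (x of inlay in the frame of bins between -0.158 and 0.158 m and y of inlay in the frame of bins between -0.05 and 0.05 m and height (world z) of inlay above 0.084 m), for 0.02 s.
At the end, for the whole second after the job is handed in: Board flush on the jig (2.5 mm high, 4.5 mm off centre, 0.06 rad at most) and let go; inlay held still in the gripper, underside 4 to 20 mm above the board's top, centre within 5 mm of the window's, axes within 0.1 rad, tilt under 0.08 rad, touching neither board nor jig (all of step 1 and horizontal distance between inlay and board_window below 0.005 m and z of inlay in the frame of board_window between 0.004 and 0.02 m and angle between the x axis of inlay and the x axis of board, either way round below 0.1 rad and angle between inlay's own z axis and vertical below 0.08 rad and linear speed of inlay below 0.015 m/s and contact force between the fingers and inlay above 1 N and contact force between inlay and board below 0.1 N and contact force between inlay and jig below 0.1 N); the arm keeps its last pose, push and grip.
It fails at once if the board or the inlay is knocked against the bins (over 5 N), or the inlay against the board or jig (over 5 N) (contact force between any of board, inlay and bins above 5 N or contact force between inlay and board above 5 N or contact force between inlay and jig above 5 N).
It fails at once if another stone, the jar, cup, cork block or a tool is moved by more than 25 mm (distance of any of round_stone, square_stone, jar, hammer, cup, cork_block, spatula from where it was at the start of the episode above 0.025 m).
It also fails if it takes over 72 s, if anything falls off the work surface, if the arm or the gripper's body presses on something with over 40 N, if the wrist force passes 120 N, or if a joint passes its speed limit or range.

## Working session

There is one attempt and no reset: what is moved stays moved. The work goes in short steps, Python scripts to look and compute and a tool call to move; the robot and the scene stay as the last step left them, time stands still between calls to the robot, and variables do not carry over. Pictures are saved under pics/ and viewed, and the job is handed in when it is done.

Besides the shell and the picture viewer there is one more tool, called after ">>>" as name(argument=value, ...), one argument or row to a line, values as JSON. carry_out: Moves the arm, as the interface text tells. Its arguments: {"type":"object","properties":{"commands":{"type":"array","items":{"type":"array","items":{"type":"number"}}},"fingers":{"type":"number"},"grip_force":{"type":"number"}},"required":["commands"]}

```bash
mkdir -p pics; ls; cat > h.py <<'E'
from plant import r
import numpy as np, cv2
from scipy.spatial.transform import Rotation as R
np.set_printoptions(precision=4,suppress=True)
def st():
    s=r.get_state(); print('t',s['clock'],'pos',np.array(s['tool_pos']),'rotvec',R.from_quat(s['eef_rot']).as_matrix().round(3).tolist(),'F',np.array(s['contact_force']),'open',s['opening'],'q',np.array(s['q'])); return s
def snap(n,f):
    s=r.get_state(); p=r.snapshot(n); cv2.imwrite('pics/'+f,p['img']); 
    if n=='wrist':
        T=np.eye(4);T[:3,:3]=R.from_quat(s['eef_rot']).as_matrix();T[:3,3]=s['tool_pos'];E=T@np.array(p['tool_from_camera'])
    else: E=np.array(p['extrinsics'])
    return p,np.array(p['intrinsics']),E
def onz(K,E,uv,z):
    d=E[:3,:3]@np.linalg.inv(K)@np.array([uv[0],uv[1],1.]); o=E[:3,3]
    return o+d*(z-o[2])/d[2]
def px(K,E,P):
    c=np.linalg.inv(E)@np.append(P,1); v=K@c[:3]; return v[:2]/v[2]
E
python3 - <<'E'
from h import *
st()
for n in ['top','side']:
    p,K,X=snap(n,n+'0.png'); print(n,K.tolist(),X.round(3).tolist())
    for l in ['board','jig','inlay','bins','round_stone','square_stone','jar','cup','cork_block','board_batten','jig_bed','board_window']:
        print(l,[(np.array(d['xyz']),round(d['p'],2)) for d in r.spot_point(p,l)[:3]])
E
```

```text
pics
t 0.0 pos [ 0.2116 -0.5874  0.2379] rotvec [[0.941, 0.339, -0.001], [0.339, -0.941, 0.002], [-0.0, -0.002, -1.0]] F [ 0.1335 -0.3012  0.6042] open 0.9955092484687973 q [ 1.2588  0.6899 -0.1945  1.5664  0.1573  0.9025 -0.215 ]
top [[531.3748133103512, 0.0, 270.92408761776215], [0.0, 531.3748133103512, 208.83334690864476], [0.0, 0.0, 1.0]] [[0.021, -0.992, 0.127, 0.407], [-1.0, -0.02, 0.005, -0.006], [-0.002, -0.127, -0.992, 1.468], [0.0, 0.0, 0.0, 1.0]]
board [(array([ 0.5003, -0.3122,  0.001 ]), 0.71), (array([ 0.5751, -0.0075, -0.0019]), 0.37)]
jig [(array([ 0.482 ,  0.2779, -0.0012]), 0.89), (array([ 0.4585, -0.513 , -0.0001]), 0.51)]
inlay [(array([ 0.6429, -0.1289, -0.0017]), 0.77)]
bins [(array([ 0.578 , -0.0085, -0.0025]), 0.63)]
round_stone [(array([ 0.4574, -0.1459,  0.0034]), 0.55)]
square_stone [(array([ 0.5493, -0.1432,  0.0007]), 0.73)]
jar [(array([ 0.7479, -0.2324,  0.0007]), 0.71)]
cup [(array([ 0.7753,  0.1335, -0.001 ]), 0.65)]
cork_block [(array([ 0.708 , -0.372 ,  0.0005]), 0.82)]
board_batten [(array([ 0.4912, -0.3108,  0.032 ]), 0.66)]
jig_bed [(array([0.485
[... 419 characters left out ...]
ray([ 0.4809,  0.2793, -0.0024]), 0.84), (array([ 0.538 , -0.3146,  0.0152]), 0.64), (array([ 0.4851, -0.314 ,  0.034 ]), 0.29)]
inlay [(array([ 0.6455, -0.1237, -0.0019]), 0.57)]
bins [(array([ 0.5727, -0.0081, -0.0013]), 0.57)]
round_stone [(array([ 0.4632, -0.1493, -0.0017]), 0.6)]
square_stone [(array([ 0.5441, -0.1441, -0.0052]), 0.6)]
jar [(array([ 0.7555, -0.2404, -0.0006]), 0.83)]
cup [(array([0.7747, 0.1335, 0.0039]), 0.87)]
cork_block [(array([ 0.7141, -0.3683,  0.0007]), 0.66)]
board_batten [(array([ 0.4854, -0.3145,  0.035 ]), 0.74), (array([0.4798, 0.2802, 0.0005]), 0.64)]
jig_bed [(array([0.4863, 0.2812, 0.0151]), 0.56)]
board_window [(array([ 0.536 , -0.3101,  0.012 ]), 0.69)]
```

View pics/top0.png

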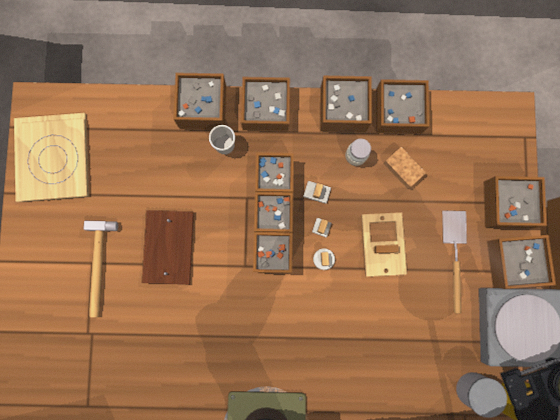

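View pics/side0.png

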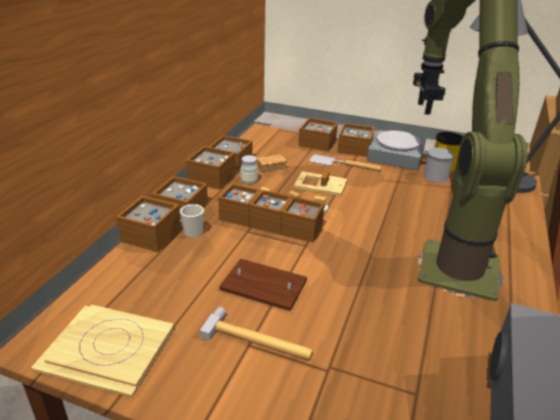

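```bash
cat >> h.py <<'E'
def go(pos,yaw,tilt=None):
    """tool down with tool y along world angle yaw (deg)"""
    s=r.get_state(); A=R.from_quat(s['eef_rot']); y=np.array([np.cos(np.radians(yaw)),np.sin(np.radians(yaw)),0]); z=np.array([0,0,-1.]); x=np.cross(y,z)
    B=R.from_matrix(np.c_[x,y,z]); print('cmd',A.inv().apply(np.array(pos)-s['tool_pos']),(A.inv()*B).as_rotvec(degrees=True))
E
python3 - <<'E'
from h import *
p,K,X=snap('top','t1.png')
for n,a,z in [('board holes',(386,214),.012),('',(382,273),.012),('jig',(168,219),.033),('',(165,274),.033),('inlay',(318,190),.046)]: print(n,onz(K,X,a,z))
im=cv2.resize(p['img'][130:300,130:430],None,fx=2.6,fy=2.6,interpolation=cv2.INTER_CUBIC); cv2.imwrite('pics/t1z.png',im)
go([.49,-.313,.25],0); go([.49,-.313,.25],180)
w,K,X=snap('wrist','w0.png'); print(np.array(w['tool_from_camera']),K)
E
```

```text
board holes [ 0.5855 -0.3163  0.012 ]
 [ 0.4236 -0.3044  0.012 ]
jig [0.557  0.2803 0.033 ]
 [0.4085 0.2816 0.033 ]
inlay [ 0.643  -0.1253  0.046 ]
cmd [ 0.3549 -0.1645 -0.0112] [  0.0053   0.0027 -70.1863]
cmd [ 0.3549 -0.1645 -0.0112] [  0.003   -0.0058 109.8137]
[[-0.0008 -0.9505 -0.3108  0.0811]
 [ 1.     -0.0004 -0.0012  0.0006]
 [ 0.0011 -0.3108  0.9505 -0.1465]
 [ 0.      0.      0.      1.    ]] [[317.0153   0.     282.7352]
 [  0.     317.0153 213.2762]
 [  0.       0.       1.    ]]
```

View pics/t1z.png

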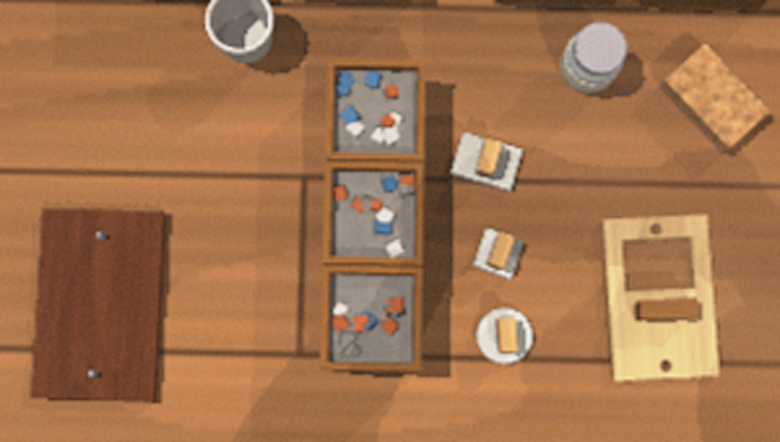

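View pics/w0.png

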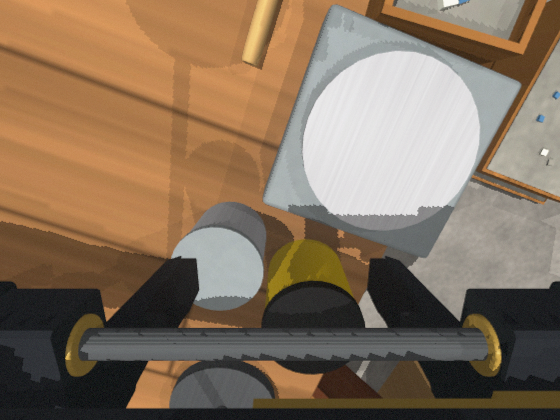

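>>> carry_out(
  commands=[
    [0.355,-0.164,-0.011,0,0,-70],
    [0.355,-0.164,-0.011,0,0,-70],
    [0.355,-0.164,-0.011,0,0,-70],
    [0.355,-0.164,-0.011,0,0,-70],
    [0.355,-0.164,-0.011,0,0,-70],
    [0.355,-0.164,-0.011,0,0,-70],
    [0.355,-0.164,-0.011,0,0,-70],
    [0.355,-0.164,-0.011,0,0,-70],
    [0.355,-0.164,-0.011,0,0,-70],
    [0.355,-0.164,-0.011,0,0,-70],
    [0.355,-0.164,-0.011,0,0,-70],
    [0.355,-0.164,-0.011,0,0,-70],
  ],
  fingers=0,
  grip_force=30,
)

```text
clock: 2.6
tool_pos: [0.4889, -0.3152, 0.2496]
eef_rot: [0.71, 0.705, -0.001, -0.0]
contact_force: [-0.1, 0.1, -1.0]
opening: 1.0
```

```bash
python3 - <<'E'
from h import *
st()
p,K,X=snap('wrist','w1.png')
for l in ['board','board_batten','board_window']:
        print(l,[(np.array(d['xyz']),round(d['p'],2)) for d in r.spot_point(p,l)[:3]])
p,K,X=snap('top','t2.png')
for l in ['board','board_batten','board_window']:
        print(l,[(np.array(d['xyz']),round(d['p'],2)) for d in r.spot_point(p,l)[:3]])
print(onz(K,X,(382.3,218),.012),onz(K,X,(386.2,270.8),.012))
E
```

```text
t 2.6 pos [ 0.4889 -0.3152  0.2496] rotvec [[0.007, 1.0, -0.001], [1.0, -0.007, -0.001], [-0.001, -0.001, -1.0]] F [-0.0748  0.121  -0.9624] open 0.9997012492290144 q [ 0.791   0.6536 -0.5153  1.6773  0.3895  0.9151  0.1158]
board [(array([ 0.5057, -0.3086,  0.0006]), 0.91), (array([ 0.459 , -0.1516,  0.0008]), 0.61)]
board_batten [(array([ 0.4878, -0.3118,  0.033 ]), 0.69), (array([ 0.5012, -0.3086,  0.0006]), 0.34)]
board_window []
board [(array([ 0.5016, -0.3123, -0.0007]), 0.96)]
board_batten [(array([ 0.4926, -0.3093,  0.0294]), 0.57)]
board_window [(array([ 0.5369, -0.3079,  0.0121]), 0.85)]
[ 0.5742 -0.306   0.012 ] [ 0.4298 -0.3158  0.012 ]
```

View pics/w1.png

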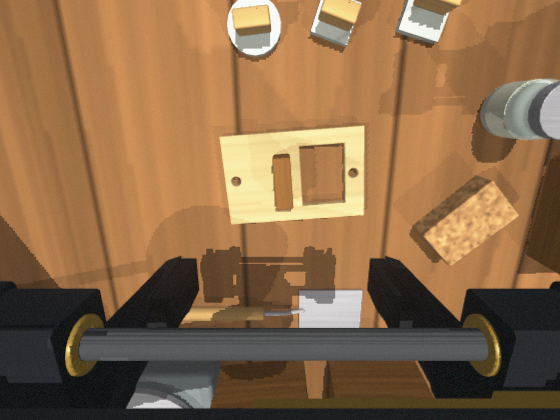

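```bash
python3 - <<'E'
from h import *
p,K,X=snap('wrist','w2.png')
a=onz(K,X,(236.5,181.5),.012);b=onz(K,X,(353.2,173),.012);print(a,b,b-a,np.linalg.norm(b-a),np.degrees(np.arctan2((b-a)[1],(b-a)[0])),(a+b)/2)
im=p['img'][100:250,200:400]; cv2.imwrite('pics/w2z.png',cv2.resize(im,None,fx=4,fy=4,interpolation=cv2.INTER_CUBIC))
d=(b-a)/np.linalg.norm(b-a); c=(a+b)/2-14e-3*d; print('batten',c)
E
```

```text
[ 0.4332 -0.3169  0.012 ] [ 0.5766 -0.3069  0.012 ] [0.1434 0.01   0.    ] 0.14371781983124035 3.986280574724095 [ 0.5049 -0.3119  0.012 ]
batten [ 0.4909 -0.3129  0.012 ]
```

View pics/w2z.png

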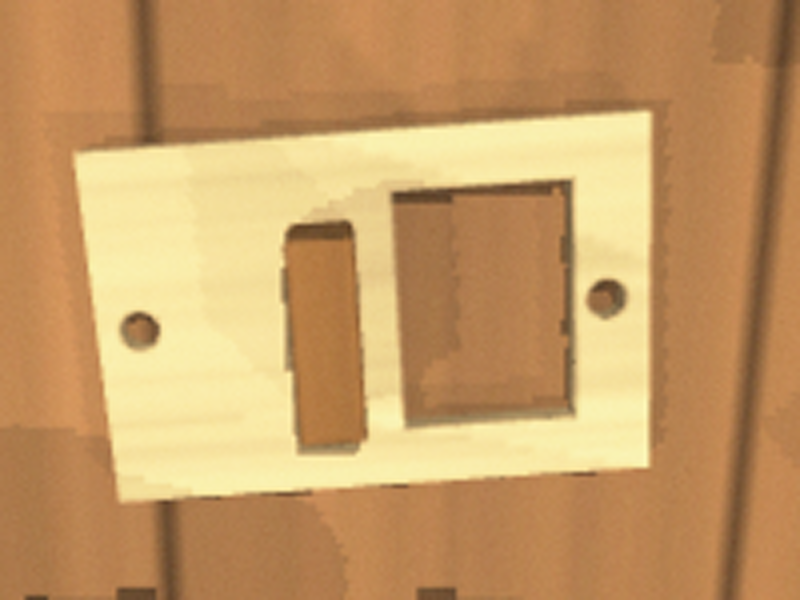

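```bash
python3 - <<'E'
from h import *
go([.490,-.3125,.08],3.8); go([.490,-.3125,.017],3.8)
E
```

```text
cmd [ 0.001  -0.0002  0.1698] [ 0.0039  0.0038 -3.9981]
cmd [ 0.001  -0.0002  0.2328] [ 0.0039  0.0038 -3.9981]
```

>>> carry_out(
  commands=[
    [0.001,0,0.16,0,0,-4],
    [0.001,0,0.16,0,0,-4],
    [0.001,0,0.16,0,0,-4],
    [0.001,0,0.17,0,0,-4],
    [0.001,0,0.19,0,0,-4],
    [0.001,0,0.21,0,0,-4],
    [0.001,0,0.225,0,0,-4],
    [0.001,0,0.232,0,0,-4],
    [0.001,0,0.232,0,0,-4],
    [0.001,0,0.232,0,0,-4],
  ],
)

```text
clock: 4.05
tool_pos: [0.4908, -0.3126, 0.0183]
eef_rot: [0.683, 0.73, 0.0, 0.001]
contact_force: [1.0, -0.2, 0.1]
opening: 0.995
```

```bash
python3 - <<'E'
from h import *
st()
p,K,X=snap('wrist','w3.png')
E
```

```text
t 4.05 pos [ 0.4908 -0.3126  0.0183] rotvec [[-0.066, 0.998, 0.001], [0.998, 0.066, -0.0], [-0.001, 0.001, -1.0]] F [ 0.998  -0.24    0.0786] open 0.9947404142828724 q [ 0.6693  0.9766 -0.3162  1.822   0.6407  0.4456 -0.0373]
```

View pics/w3.png

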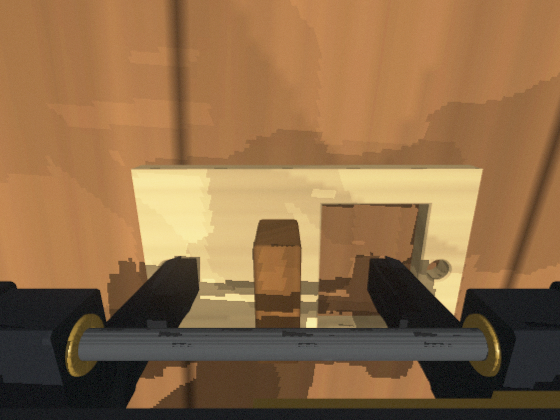

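>>> carry_out(
  commands=[
    [0,0,0,0,0,0],
    [0,0,0,0,0,0],
    [0,0,0,0,0,0],
    [0,0,0,0,0,0],
    [0,0,0,0,0,0],
    [0,0,0,0,0,0],
    [0,0,0,0,0,0],
    [0,0,0,0,0,0],
    [0,0,0,0,0,0],
    [0,0,0,0,0,0],
  ],
  fingers=255,
  grip_force=40,
)

```text
clock: 5.1
tool_pos: [0.4899, -0.3125, 0.0177]
eef_rot: [0.683, 0.73, -0.0, -0.0]
contact_force: [0.0, 0.0, 0.4]
opening: 0.225
```

>>> carry_out(
  commands=[
    [0,0,-0.02,0,0,0],
    [0,0,-0.05,0,0,0],
    [0,0,-0.09,0,0,0],
    [0,0,-0.13,0,0,0],
    [0,0,-0.17,0,0,0],
    [0,0,-0.2,0,0,0],
    [0,0,-0.2,0,0,0],
    [0,0,-0.2,0,0,0],
    [0,0,-0.2,0,0,0],
  ],
)

```text
clock: 6.0
tool_pos: [0.4889, -0.3121, 0.216]
eef_rot: [0.683, 0.73, -0.001, -0.002]
contact_force: [-0.6, 0.3, -2.1]
opening: 0.225
```

```bash
python3 - <<'E'
from h import *
st()
p,K,X=snap('wrist','w4.png')
p,K,X=snap('side','s4.png')
E
```

```text
t 6.0 pos [ 0.4889 -0.3121  0.216 ] rotvec [[-0.067, 0.998, -0.003], [0.998, 0.067, 0.001], [0.001, -0.003, -1.0]] F [-0.5529  0.3173 -2.1483] open 0.22462683282433432 q [ 0.7899  0.6974 -0.5231  1.716   0.4407  0.8514  0.1379]
```

View pics/w4.png

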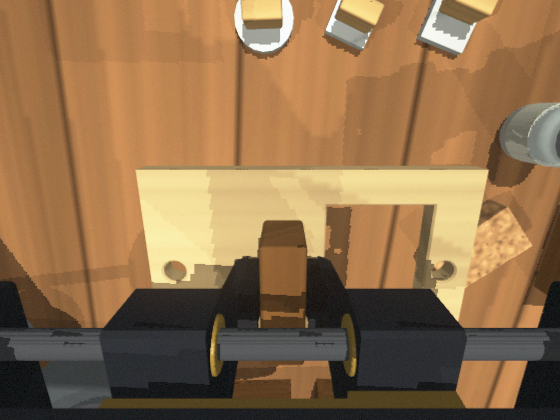

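View pics/s4.png

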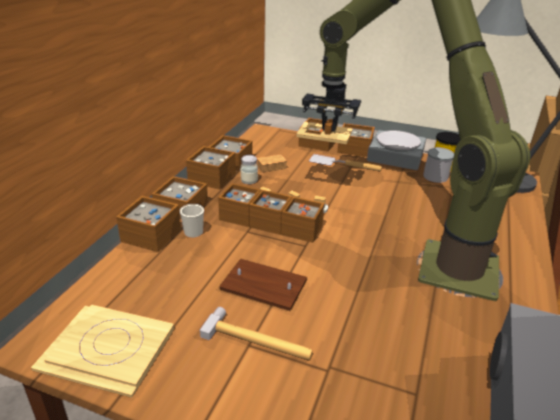

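>>> carry_out(
  commands=[
    [0.01,0,-0.03,0,0,0],
    [0.04,0.002,-0.06,0,0,0],
    [0.08,0.004,-0.085,0,0,0],
    [0.12,0.006,-0.085,0,0,0],
    [0.16,0.008,-0.085,0,0,0],
    [0.2,0.01,-0.085,0,0,0],
    [0.24,0.012,-0.085,0,0,0],
    [0.28,0.014,-0.085,0,0,0],
    [0.32,0.016,-0.085,0,0,0],
    [0.36,0.018,-0.085,0,0,0],
    [0.4,0.02,-0.085,0,0,0],
    [0.43,0.021,-0.085,0,0,0],
  ],
)

```text
clock: 7.3
tool_pos: [0.4818, 0.1209, 0.3019]
eef_rot: [0.682, 0.731, -0.0, -0.001]
contact_force: [0.5, 0.3, -1.9]
opening: 0.226
```

>>> carry_out(
  commands=[
    [0.01,0,0,0,0,0],
    [0.01,0,0,0,0,0],
    [0.01,0,0,0,0,0],
    [0.01,0,0,0,0,0],
  ],
)

```text
clock: 7.7
tool_pos: [0.4821, 0.1256, 0.3022]
eef_rot: [0.684, 0.729, -0.001, 0.0]
contact_force: [-0.8, 0.1, -2.1]
opening: 0.225
```

```bash
python3 - <<'E'
from h import *
st()
p,K,X=snap('wrist','w5.png')
for l in ['jig_bed','jig','board']:
        print(l,[(np.array(d['xyz']),round(d['p'],2)) for d in r.spot_point(p,l)[:3]])
p,K,X=snap('top','t5.png')
a=onz(K,X,(166.2,273.5),.033);b=onz(K,X,(168.8,220.8),.033);print(a,b,np.degrees(np.arctan2((b-a)[1],(b-a)[0])),np.linalg.norm(b-a))
E
```

```text
t 7.7 pos [0.4821 0.1256 0.3022] rotvec [[-0.063, 0.998, -0.001], [0.998, 0.063, -0.002], [-0.002, -0.001, -1.0]] F [-0.7976  0.1231 -2.0915] open 0.2250072887507874 q [ 0.0368  0.4852 -0.5915  1.8407  0.3351  0.9178 -0.6449]
jig_bed [(array([0.4846, 0.2835, 0.0138]), 0.92), (array([0.4843, 0.2743, 0.0005]), 0.18)]
jig [(array([0.4808, 0.2747, 0.0003]), 0.84), (array([0.4825, 0.2821, 0.0135]), 0.44)]
board [(array([0.4957, 0.1261, 0.2825]), 0.69)]
[0.4099 0.2785 0.033 ] [0.5521 0.2779 0.033 ] -0.21278623715788533 0.14217173683011144
```

View pics/w5.png

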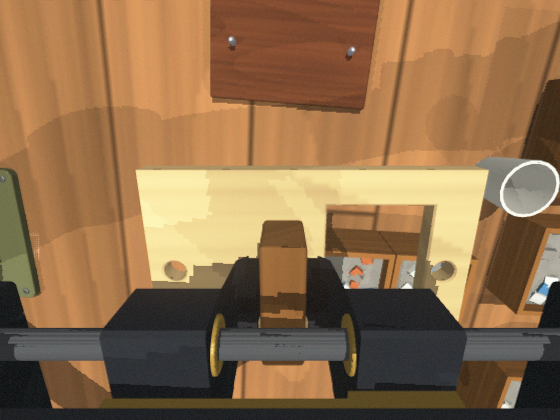

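```bash
python3 - <<'E'
import cv2
im=cv2.imread('pics/w5.png')
a=cv2.resize(im[20:70,205:265],None,fx=6,fy=6,interpolation=cv2.INTER_NEAREST)
b=cv2.resize(im[20:70,320:380],None,fx=6,fy=6,interpolation=cv2.INTER_NEAREST)
c=cv2.resize(im[245:295,145:205],None,fx=6,fy=6,interpolation=cv2.INTER_NEAREST)
d=cv2.resize(im[245:295,415:475],None,fx=6,fy=6,interpolation=cv2.INTER_NEAREST)
import numpy as np
cv2.imwrite('pics/z5.png',np.vstack([np.hstack([a,b]),np.hstack([c,d])]))
E
```

```text
(no output)
```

View pics/z5.png

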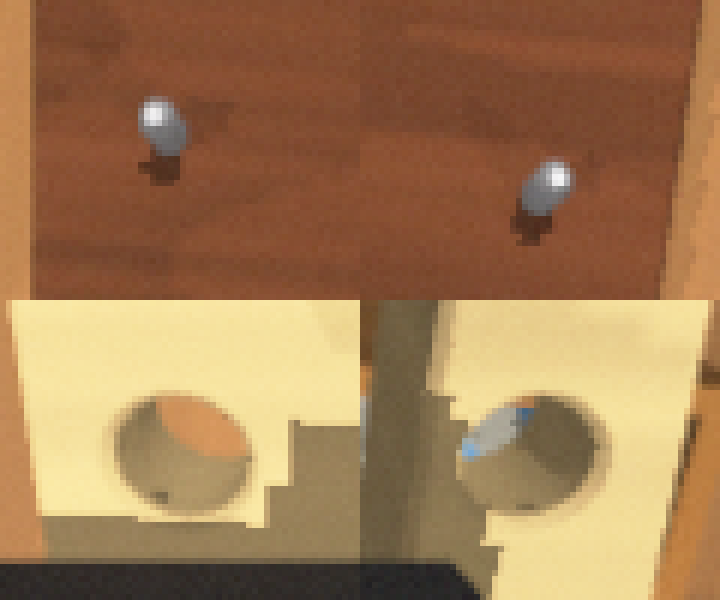

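```bash
python3 - <<'E'
from h import *
p=r.snapshot('wrist'); C=np.array(p['tool_from_camera']);K=np.array(p['intrinsics'])
# holes in tool frame, plane z=.0057
hs=[onz(K,C,uv,.0057) for uv in [(175.5,270.8),(443.7,270.8)]]
d=hs[1]-hs[0];print('holes tool',hs,np.linalg.norm(d),'yaw rel tool y',np.degrees(np.arctan2(-d[0],d[1])),'mid',(hs[0]+hs[1])/2)
s=r.get_state();T=np.eye(4);T[:3,:3]=R.from_quat(s['eef_rot']).as_matrix();T[:3,3]=s['tool_pos'];X=T@C;print(T[:3,3],T[:3,:3])
for z,u,v in [(.033,(231,38.8),(353,49.2)),(.0155,(233.3,43),(350.4,53.5))]:
  a,b=onz(K,X,u,z),onz(K,X,v,z);d=b-a;print(z,a,b,np.linalg.norm(d),np.degrees(np.arctan2(d[1],d[0])),(a+b)/2)
E
```

```text
holes tool [array([-0.0018, -0.0572,  0.0057]), array([-0.0018,  0.0867,  0.0057])] 0.14389005256090381 yaw rel tool y 0.008239759788388317 mid [-0.0018  0.0147  0.0057]
[0.4821 0.1275 0.3027] [[-0.0655  0.9979  0.0001]
 [ 0.9979  0.0655 -0.0002]
 [-0.0002  0.0001 -1.    ]]
0.033 [0.4113 0.2828 0.033 ] [0.5554 0.2812 0.033 ] 0.14402979141374214 -0.6612213376846795 [0.4834 0.282  0.033 ]
0.0155 [0.4114 0.2816 0.0155] [0.5561 0.2793 0.0155] 0.1446466903129305 -0.9029018370693146 [0.4838 0.2804 0.0155]
```

```bash
python3 - <<'E'
from h import *
s=st(); p,K,X=snap('wrist','w6.png'); st()
im=p['img']
o=[]
for (x0,y0) in [(205,20),(320,20)]:
    c=im[y0:y0+50,x0:x0+60]; g=cv2.cvtColor(c,cv2.COLOR_BGR2GRAY); hsv=cv2.cvtColor(c,cv2.COLOR_BGR2HSV)
    m=((hsv[...,1]<70)&(g>110)).astype(np.uint8); n,l,stt,cen=cv2.connectedComponentsWithStats(m); i=1+np.argmax(stt[1:,4]); print(stt[i],cen[i]+[x0,y0]); 
    m2=(g>200); ys,xs=np.nonzero(m2); print('bright',xs.mean()+x0,ys.mean()+y0,len(xs))
    o.append(c)
cv2.imwrite('pics/z6.png',cv2.resize(np.hstack(o),None,fx=6,fy=6,interpolation=cv2.INTER_NEAREST))
E
```

```text
t 8.0 pos [0.4821 0.1275 0.3027] rotvec [[-0.066, 0.998, 0.0], [0.998, 0.066, -0.0], [-0.0, 0.0, -1.0]] F [-0.2247 -0.0313 -2.4122] open 0.22316440280023056 q [ 0.0354  0.4849 -0.5934  1.84    0.3347  0.9176 -0.6454]
t 8.05 pos [0.482  0.1276 0.3027] rotvec [[-0.066, 0.998, 0.0], [0.998, 0.066, -0.0], [-0.0, 0.0, -1.0]] F [ 1.1346  0.3548 -1.5451] open 0.22625982904132094 q [ 0.0351  0.4849 -0.5935  1.84    0.3347  0.9176 -0.6453]
[23 19  7  6 34] [230.8529  41.3824]
bright 230.4 40.8 5
[28 29  7  7 35] [351.1714  51.9714]
bright 352.5 51.5 4
```

View pics/z6.png

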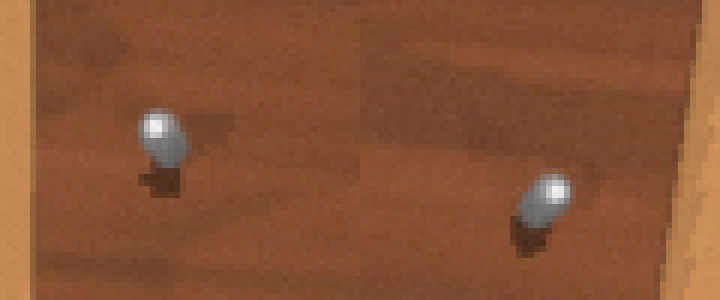

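```bash
python3 - <<'E'
from h import *
p=r.snapshot('wrist'); C=np.array(p['tool_from_camera']);K=np.array(p['intrinsics'])
hs=[onz(K,C,uv,.0057) for uv in [(175.,270.3),(443.2,270.3)]]
d=hs[1]-hs[0];m=(hs[0]+hs[1])/2;print('yaw rel tool y',np.degrees(np.arctan2(-d[0],d[1])),'mid',m)
s=r.get_state();T=np.eye(4);T[:3,:3]=R.from_quat(s['eef_rot']).as_matrix();T[:3,3]=s['tool_pos'];X=T@C
a,b=onz(K,X,(230.5,40.),.0325),onz(K,X,(352.2,50.7),.0325);d=b-a;yaw=np.degrees(np.arctan2(d[1],d[0]));c=(a+b)/2;print(a,b,np.linalg.norm(d),yaw,c)
# target TCP with tool y along yaw
yv=np.array([np.cos(np.radians(yaw)),np.sin(np.radians(yaw)),0]);xv=np.cross(yv,[0,0,-1.])
t=c-xv*m[0]-yv*m[1];print('tcp',t)
for z in [.12,.07]: t[2]=z;go(t,yaw)
E
```

```text
yaw rel tool y 0.008406788755102533 mid [-0.0015  0.0145  0.0057]
[0.4105 0.2819 0.0325] [0.5546 0.28   0.0325] 0.14404966137945954 -0.7695293146085129 [0.4826 0.281  0.0325]
tcp [0.4681 0.2826 0.0325]
cmd [ 0.1555 -0.0036  0.1827] [0.0051 0.0078 4.5606]
cmd [ 0.1555 -0.0036  0.2327] [0.0051 0.0078 4.5606]
```

>>> carry_out(
  commands=[
    [0.04,-0.001,0.02,0,0,1],
    [0.08,-0.002,0.06,0,0,2],
    [0.12,-0.003,0.1,0,0,3],
    [0.145,-0.004,0.14,0,0,4.5],
    [0.155,-0.004,0.18,0,0,4.5],
    [0.155,-0.004,0.21,0,0,4.5],
    [0.155,-0.004,0.23,0,0,4.5],
    [0.155,-0.004,0.235,0,0,4.5],
    [0.155,-0.004,0.235,0,0,4.5],
    [0.155,-0.004,0.235,0,0,4.5],
    [0.155,-0.004,0.235,0,0,4.5],
  ],
)

```text
clock: 9.2
tool_pos: [0.4686, 0.2829, 0.0691]
eef_rot: [0.712, 0.703, 0.001, 0.0]
contact_force: [-0.2, 0.8, -2.1]
opening: 0.22
```

```bash
python3 - <<'E'
from h import *
p,K,X=snap('wrist','w7.png'); st()
q,K2,X2=snap('side','s7.png'); 
q3,_,_=snap('top','t7.png'); st()
im=p['img']
a=[cv2.resize(im[240:300,x:x+65],None,fx=6,fy=6,interpolation=cv2.INTER_NEAREST) for x in (140,410)]
b=cv2.resize(q['img'][240:310,200:330],None,fx=6,fy=6,interpolation=cv2.INTER_CUBIC)[:240]
cv2.imwrite('pics/z7.png',np.hstack(a)); cv2.imwrite('pics/z7s.png',cv2.resize(q['img'][210:320,200:330],None,fx=5,fy=5,interpolation=cv2.INTER_CUBIC))
E
```

```text
t 9.25 pos [0.4685 0.2828 0.069 ] rotvec [[0.012, 1.0, 0.002], [1.0, -0.013, 0.001], [0.001, 0.002, -1.0]] F [-0.2149  0.2198 -1.5577] open 0.2208570935581434 q [-0.4378  0.865  -0.3204  1.9225  0.5904  0.4453 -1.2056]
t 9.35 pos [0.4682 0.2826 0.0686] rotvec [[0.012, 1.0, 0.001], [1.0, -0.012, 0.001], [0.001, 0.001, -1.0]] F [ 0.3634  0.1545 -1.6858] open 0.2238069858423329 q [-0.438   0.8655 -0.3201  1.9229  0.5904  0.4451 -1.2057]
```

View pics/z7.png

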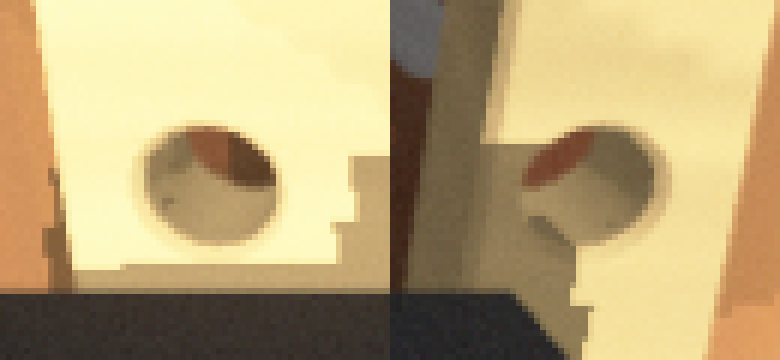

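View pics/z7s.png

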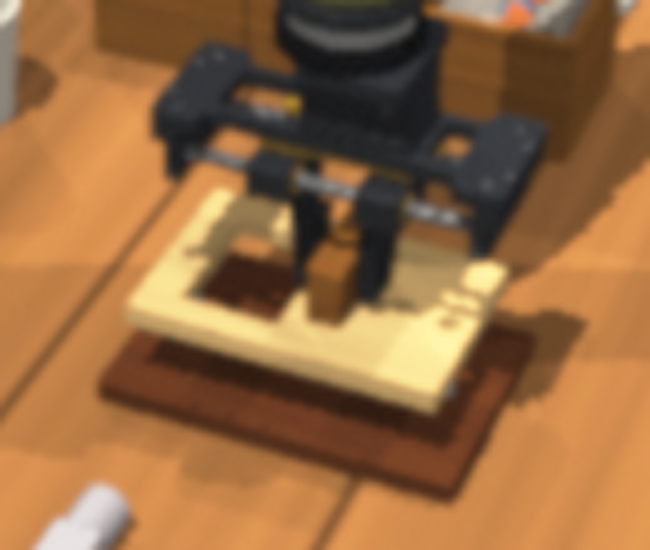

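View pics/w7.png

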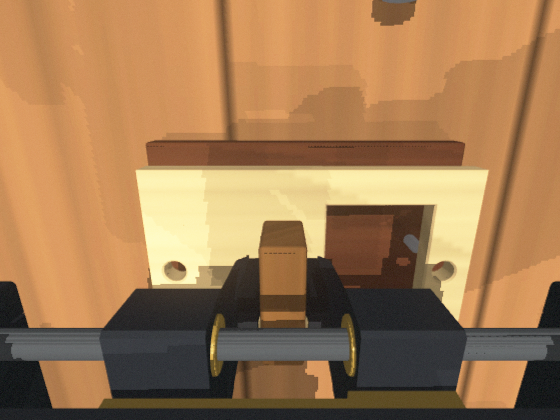

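```bash
python3 - <<'E'
from h import *
p,K,X=snap('wrist','w8.png'); s=st()
im=p['img']; cv2.imwrite('pics/z8.png',np.vstack([cv2.resize(im[130:165,140:160+310],None,fx=2.4,fy=2.4,interpolation=cv2.INTER_CUBIC)[:,:780],cv2.resize(im[200:300,320:450],None,fx=6,fy=6,interpolation=cv2.INTER_NEAREST)[:500]]))
a,b=onz(K,X,(147.5,141),.015),onz(K,X,(462,141),.015);print('far corners',a,b,np.linalg.norm(a-b),'centre y est',(a+b)[1]/2-.065,'x',(a+b)[0]/2)
yaw=-.0134
c=np.array([.4826,.281]);d=np.array([np.cos(yaw),np.sin(yaw)])
for sg in (-1,1):
  for z in (.015,.033): print(sg,z,px(K,X,np.append(c+sg*.072*d,z)))
# where holes lower rim expected pin tip
E
```

```text
t 9.4 pos [0.4681 0.2825 0.0684] rotvec [[0.012, 1.0, 0.001], [1.0, -0.012, 0.001], [0.001, 0.001, -1.0]] F [-0.504   0.3194 -1.7034] open 0.21982897648642027 q [-0.4381  0.8659 -0.32    1.923   0.5905  0.4451 -1.2057]
far corners [0.3859 0.3458 0.015 ] [0.5803 0.3433 0.015 ] 0.19445714685133383 centre y est 0.27954328829595315 x 0.4830975948929766
-1 0.015 [197.3935 236.4363]
-1 0.033 [190.0368 247.3015]
1 0.015 [409.1193 236.4582]
1 0.033 [420.0273 247.3231]
```

View pics/z8.png

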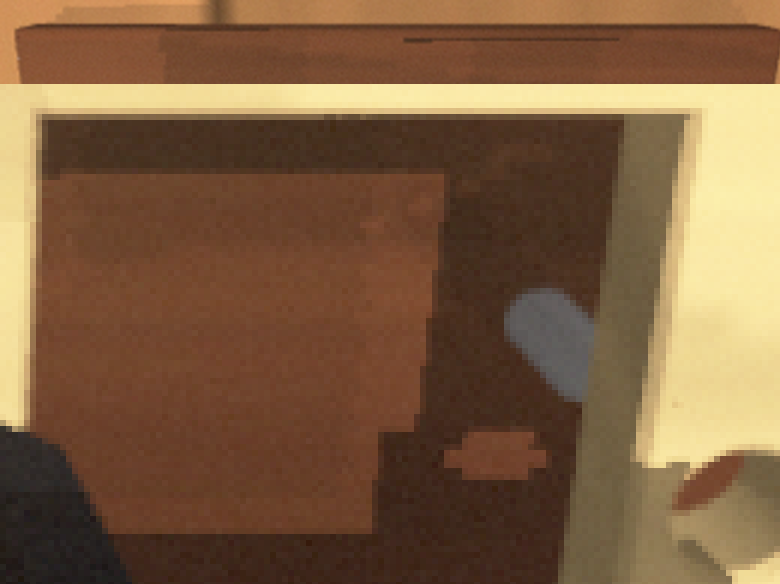

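```bash
python3 - <<'E'
from h import *
p,K,X=snap('wrist','w9.png'); s=st()
im=p['img']; S=6
c0=im[200:300,320:450]
hsv=cv2.cvtColor(c0,cv2.COLOR_BGR2HSV)
m=((c0[...,0].astype(int)>c0[...,2].astype(int)+3)&(c0[...,0]>70)); m[60:]=0
ys,xs=np.nonzero(m); print(len(xs),xs.min()+320,xs.max()+320,ys.min()+200,ys.max()+200)
t=np.linspace(0,2*np.pi,60)
def mask(cx,cy):
    pts=[]
    for z,rad in ((.015,.004),(.028,.004),(.033,.0015)):
        pts+= [px(K,X,[cx+rad*np.cos(a),cy+rad*np.sin(a),z]) for a in t]
    h=cv2.convexHull(np.array(pts,np.float32)).reshape(-1,2)
    M=np.zeros((100*4,130*4),np.uint8); cv2.fillConvexPoly(M,np.round((h-[320,200]+.5)*4).astype(np.int32),1); return cv2.resize(M*1.0,(130,100),interpolation=cv2.INTER_AREA)
# restrict to columns left of window edge
lim=np.zeros((100,130),bool); 
for y in range(100): lim[y,:int((600-(y*6)*0.06)/6)-2]=1
lim[55:]=0
best=[]
for cx in np.arange(.550,.560,.0005):
  for cy in np.arange(.272,.286,.0005):
    M=mask(cx,cy); best.append((np.abs(M-m)[lim].sum(),cx,cy))
best.sort(); print(np.array(best[:4]))
for cc in [best[0][1:],(.5546,.280)]:
    M=mask(*cc); e=cv2.findContours((M>.5).astype(np.uint8),0,1)[0]; cv2.drawContours(c0,e,-1,(0,255,0) if cc==best[0][1:] else (0,0,255),1)
cv2.imwrite('pics/z9.png',cv2.resize(c0,None,fx=6,fy=6,interpolation=cv2.INTER_NEAREST))
E
```

```text
t 9.45 pos [0.468  0.2825 0.0682] rotvec [[0.012, 1.0, 0.001], [1.0, -0.012, 0.001], [0.001, 0.001, -1.0]] F [-0.2387  0.4256 -1.6749] open 0.22271237549415562 q [-0.4382  0.8661 -0.3199  1.9231  0.5905  0.445  -1.2057]Traceback (most recent call last):
  File "<stdin>", line 7, in <module>
    return umr_minimum(a, axis, None, out, keepdims, initial, where)
ValueError: zero-size array to reduction operation minimum which has no identity
```

```bash
python3 - <<'E'
from h import *
p,K,X=snap('wrist','w9.png')
im=p['img']
c0=im[200:300,320:450].copy()
print(c0[40,92:96])
f=c0.astype(int); m=(f[...,2]<f[...,0]+25)&(f[...,1]>70); m[60:]=0; m[:30]=0;m[:,:75]=0
ys,xs=np.nonzero(m); print(len(xs),xs.min()+320,xs.max()+320,ys.min()+200,ys.max()+200)
t=np.linspace(0,2*np.pi,40)
iX=np.linalg.inv(X)
def mask(cx,cy):
    P=np.array([[cx+rad*np.cos(a),cy+rad*np.sin(a),z,1] for z,rad in ((.015,.004),(.028,.004),(.033,.0015)) for a in t])
    v=(K@(iX@P.T)[:3]).T; v=v[:,:2]/v[:,2:]
    h=cv2.convexHull(v.astype(np.float32)).reshape(-1,2)
    M=np.zeros((400,520),np.uint8); cv2.fillConvexPoly(M,np.round((h-[320,200]+.5)*4).astype(np.int32),1); return cv2.resize(M*1.0,(130,100),interpolation=cv2.INTER_AREA)
lim=np.zeros((100,130),bool); lim[25:50,70:96]=1
best=[]
for cx in np.arange(.550,.560,.0005):
  for cy in np.arange(.272,.286,.0005):
    best.append((np.abs(mask(cx,cy)-m)[lim].sum(),cx,cy))
best.sort(); print(np.array(best[:4]))
for cc,col in [(best[0][1:],(0,255,0)),((.5546,.280),(0,0,255))]:
    e=cv2.findContours((mask(*cc)>.5).astype(np.uint8),0,1)[0]; cv2.drawContours(c0,e,-1,col,1)
cv2.imwrite('pics/z9.png',cv2.resize(c0,None,fx=6,fy=6,interpolation=cv2.INTER_NEAREST))
E
```

```text
[[92 93 98]
 [89 92 96]
 [91 91 96]
 [93 94 98]]
175 405 418 234 252
[[ 8.375   0.5555  0.278 ]
 [ 9.375   0.555   0.278 ]
 [ 9.5     0.555   0.2785]
 [13.6875  0.5555  0.2785]]
```

View pics/z9.png

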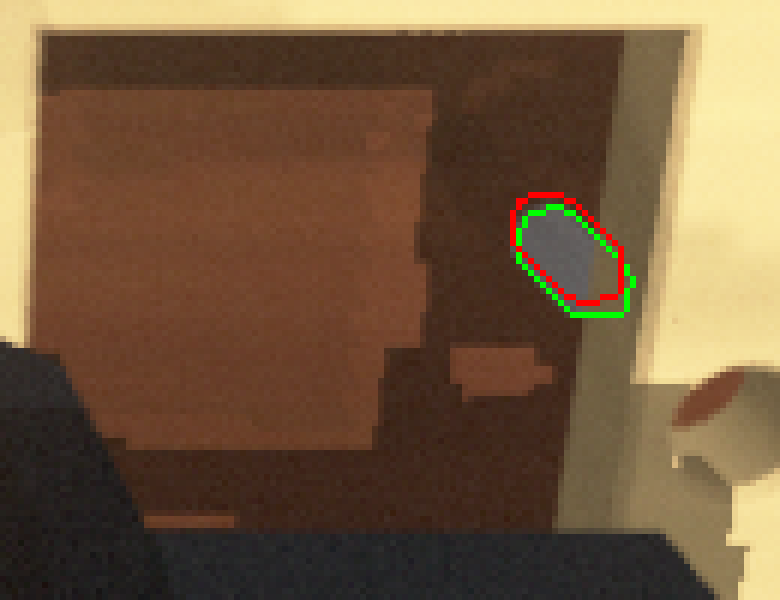

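>>> carry_out(
  commands=[
    [-0.0015,0,0.003,0,0,0],
    [-0.0015,0,0.008,0,0,0],
    [-0.0015,0,0.012,0,0,0],
    [-0.0015,0,0.015,0,0,0],
    [-0.0015,0,0.018,0,0,0],
    [-0.0015,0,0.021,0,0,0],
    [-0.0015,0,0.024,0,0,0],
    [-0.0015,0,0.026,0,0,0],
    [-0.0015,0,0.028,0,0,0],
    [-0.0015,0,0.03,0,0,0],
    [-0.0015,0,0.03,0,0,0],
  ],
)

```text
clock: 10.6
tool_pos: [0.4675, 0.2809, 0.0375]
eef_rot: [0.711, 0.703, -0.0, 0.0]
contact_force: [0.1, 0.9, -2.2]
opening: 0.225
```

```bash
python3 - <<'E'
from h import *
st(); p,K,X=snap('wrist','w10.png'); q,_,_=snap('side','s10.png'); s=st(); print(s['moment'])
cv2.imwrite('pics/z10.png',np.hstack([cv2.resize(p['img'][130:300,130:500],(740,340))[:, :740]])); cv2.imwrite('pics/z10s.png',cv2.resize(q['img'][210:320,200:330],None,fx=5,fy=5,interpolation=cv2.INTER_CUBIC))
E
```

```text
t 10.6 pos [0.4675 0.2809 0.0375] rotvec [[0.012, 1.0, -0.0], [1.0, -0.012, -0.0], [-0.0, -0.0, -1.0]] F [ 0.096   0.884  -2.1939] open 0.22457378601612887 q [-0.4634  0.9163 -0.2739  1.9324  0.622   0.3774 -1.2327]
t 10.7 pos [0.4677 0.2809 0.0377] rotvec [[0.012, 1.0, 0.0], [1.0, -0.012, -0.0], [-0.0, 0.0, -1.0]] F [-0.2666  0.6331 -2.5385] open 0.22594676751717635 q [-0.4633  0.9159 -0.2741  1.9323  0.622   0.3776 -1.2327]
[-0.0407 -0.0375 -0.0147]
```

View pics/z10.png

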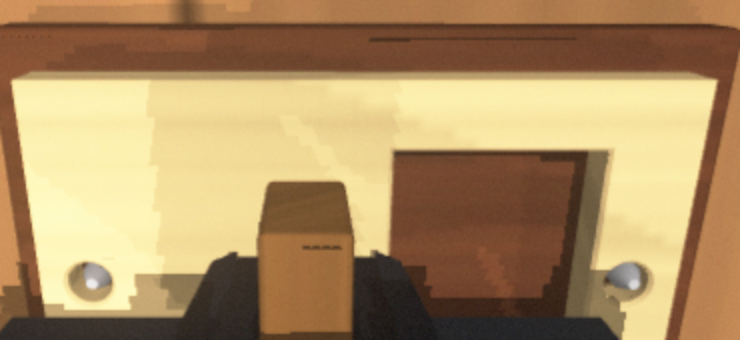

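View pics/z10s.png

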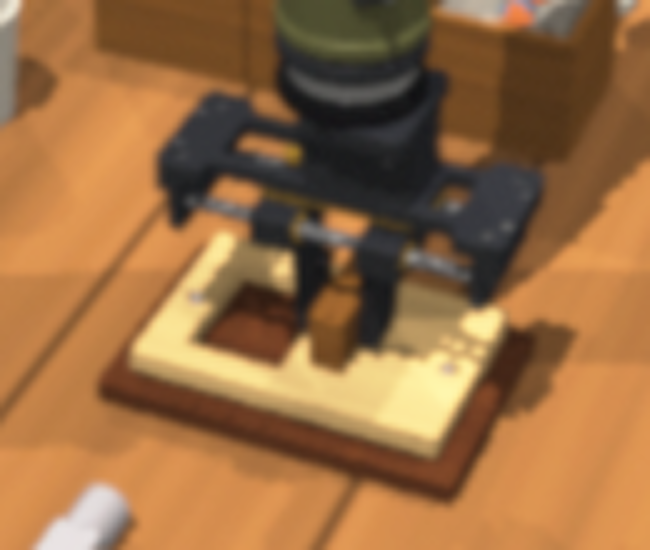

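>>> carry_out(
  commands=[
    [0,0,0.002,0,0,0],
    [0,0,0.004,0,0,0],
    [0,0,0.005,0,0,0],
    [0,0,0.0055,0,0,0],
    [0,0,0.0055,0,0,0],
  ],
)

```text
clock: 11.2
tool_pos: [0.4676, 0.2809, 0.0326]
eef_rot: [0.711, 0.703, 0.0, 0.0]
contact_force: [-1.1, -0.9, 3.9]
opening: 0.223
```

>>> carry_out(
  commands=[
    [0,0,0,0,0,0],
    [0,0,0,0,0,0],
    [0,0,0,0,0,0],
    [0,0,0,0,0,0],
    [0,0,0,0,0,0],
    [0,0,0,0,0,0],
  ],
  fingers=0,
)

```text
clock: 11.8
tool_pos: [0.4677, 0.2809, 0.0322]
eef_rot: [0.711, 0.703, 0.0, 0.0]
contact_force: [0.2, -0.2, -0.2]
opening: 0.744
```

>>> carry_out(
  commands=[
    [0,0,-0.01,0,0,0],
    [0,0,-0.03,0,0,0],
    [0,0,-0.06,0,0,0],
    [0,0,-0.1,0,0,0],
    [0,0,-0.14,0,0,0],
    [0,0,-0.17,0,0,0],
    [0,0,-0.17,0,0,0],
    [0,0,-0.17,0,0,0],
    [0,0,-0.17,0,0,0],
  ],
)

```text
clock: 12.7
tool_pos: [0.467, 0.2801, 0.2013]
eef_rot: [0.711, 0.703, -0.001, 0.0]
contact_force: [-0.5, 0.3, -0.9]
opening: 1.001
```

```bash
python3 - <<'E'
from h import *
st(); p,K,X=snap('wrist','w11.png'); q,_,_=snap('side','s11.png'); s=st()
print(X.tolist())
cv2.imwrite('pics/z11s.png',cv2.resize(q['img'][210:320,200:330],None,fx=5,fy=5,interpolation=cv2.INTER_CUBIC))
print('board',[(np.array(d['xyz']),round(d['p'],2)) for l in ['board','board_window'] for d in r.spot_point(p,l)[:2]])
E
```

```text
t 12.7 pos [0.467  0.2801 0.2013] rotvec [[0.012, 1.0, -0.002], [1.0, -0.012, -0.002], [-0.002, -0.001, -1.0]] F [-0.459   0.2565 -0.8511] open 1.000821811997003 q [-0.3331  0.6686 -0.4855  1.8384  0.4408  0.7455 -1.072 ]
t 12.8 pos [0.4669 0.2803 0.201 ] rotvec [[0.012, 1.0, -0.002], [1.0, -0.012, -0.002], [-0.002, -0.002, -1.0]] F [-0.0086  0.9605 -0.3759] open 1.0008138907041928 q [-0.3334  0.6693 -0.4855  1.8382  0.4408  0.7456 -1.072 ]
[[0.9999148573766176, -0.011296402467915157, -0.006532173358052432, 0.46885664869650717], [-0.012767376395670377, -0.9503772866729794, -0.3108375895481033, 0.3605450159479363], [-0.0026966826784113646, 0.31089452273622775, -0.9504405944798144, 0.3477287143287481], [0.0, 0.0, 0.0, 1.0]]
board [(array([0.4828, 0.2821, 0.0153]), 0.77)]
```

View pics/w11.png

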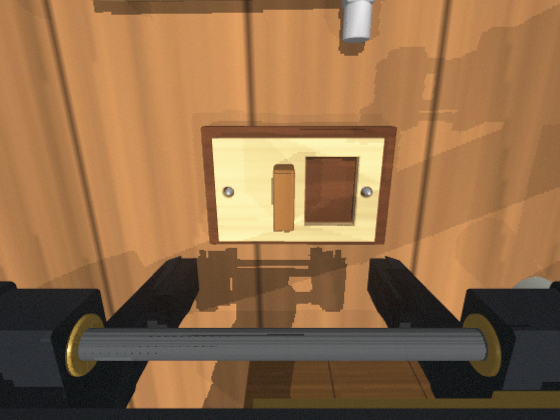

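View pics/z11s.png

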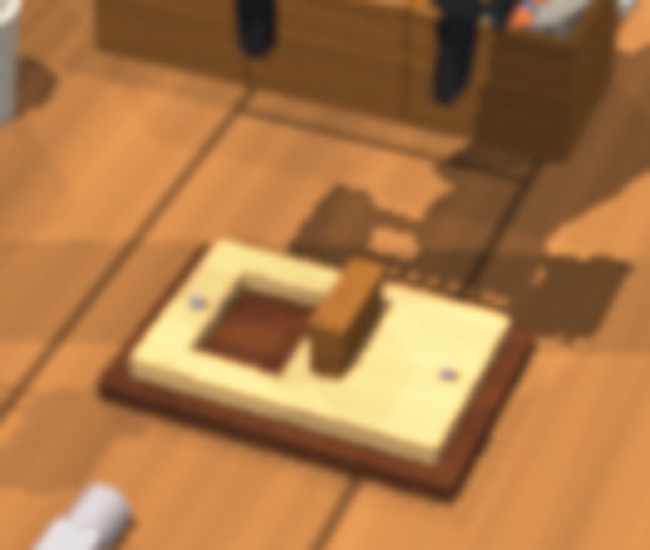

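```bash
python3 - <<'E'
from h import *
X=np.array([[0.9999148573766176, -0.011296402467915157, -0.006532173358052432, 0.46885664869650717], [-0.012767376395670377, -0.9503772866729794, -0.3108375895481033, 0.3605450159479363], [-0.0026966826784113646, 0.31089452273622775, -0.9504405944798144, 0.3477287143287481], [0.0, 0.0, 0.0, 1.0]])
p,K,Xn=snap('wrist','w12.png'); st()
im=p['img']; f=im.astype(int)
m=((f[...,1]>140)&(f[...,2]>180)&(f[...,2]-f[...,1]<60)).astype(np.uint8); m[:120]=0;m[250:]=0;m[:,:200]=0;m[:,400:]=0
cs,h=cv2.findContours(m,cv2.RETR_CCOMP,cv2.CHAIN_APPROX_NONE)
for c,hh in zip(cs,h[0]):
    if cv2.contourArea(c)>800: 
        w=np.array([onz(K,Xn,u,.027)[:2] for u in c.reshape(-1,2)],np.float32); print(cv2.contourArea(c),hh[3],cv2.minAreaRect(w*1000))
cv2.imwrite('pics/z12.png',cv2.resize(im[110:260,190:410],None,fx=3.6,fy=3.6,interpolation=cv2.INTER_CUBIC))
e=np.array([onz(K,Xn,u,.027) for u in [(228.3,191.5),(366.5,191.5)]]);print(e)
E
```

```text
t 12.95 pos [0.4672 0.2807 0.2013] rotvec [[0.012, 1.0, -0.001], [1.0, -0.012, -0.001], [-0.001, -0.001, -1.0]] F [ 0.0347  0.2808 -0.5418] open 1.0013262795687279 q [-0.3335  0.669  -0.4859  1.8374  0.4407  0.7457 -1.0719]
16765.5 -1 ((481.5545959472656, 279.115478515625), (110.19588470458984, 170.99627685546875), 89.29864501953125)
1496.0 22 ((467.04119873046875, 271.2529296875), (75.09314727783203, 25.03284454345703), 88.62553405761719)
3673.0 22 ((516.5171508789062, 278.6878356933594), (74.96355438232422, 56.26286315917969), 89.37109375)
[[0.4103 0.2807 0.027 ]
 [0.554  0.279  0.027 ]]
```

View pics/z12.png

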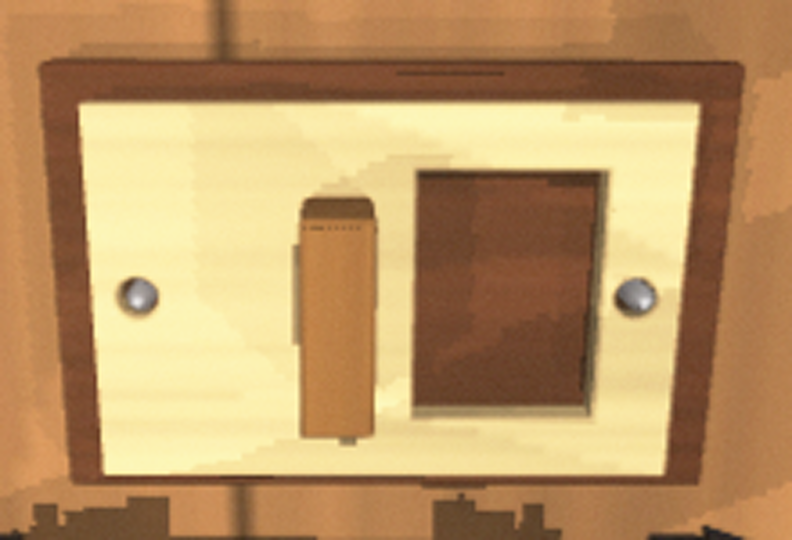

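```bash
python3 - <<'E'
from h import *
go([.643,-.126,.24],74.4)
E
```

```text
cmd [-0.4047  0.1805 -0.0385] [ -0.1094  -0.0031 -75.0646]
```

>>> carry_out(
  commands=[
    [-0.04,0.018,-0.038,0,0,-7.5],
    [-0.08,0.036,-0.038,0,0,-15],
    [-0.12,0.054,-0.038,0,0,-22.5],
    [-0.16,0.072,-0.038,0,0,-30],
    [-0.2,0.09,-0.038,0,0,-37.5],
    [-0.24,0.108,-0.038,0,0,-45],
    [-0.28,0.126,-0.038,0,0,-52.5],
    [-0.32,0.144,-0.038,0,0,-60],
    [-0.36,0.162,-0.038,0,0,-67.5],
    [-0.405,0.18,-0.038,0,0,-75],
    [-0.405,0.18,-0.038,0,0,-75],
    [-0.405,0.18,-0.038,0,0,-75],
  ],
  fingers=120,
)

```text
clock: 14.15
tool_pos: [0.6425, -0.1275, 0.239]
eef_rot: [0.138, 0.99, 0.0, -0.001]
contact_force: [0.1, 1.2, -0.0]
opening: 0.526
```

>>> carry_out(
  commands=[
    [0,0,0,0,0,0],
    [0,0,0,0,0,0],
    [0,0,0,0,0,0],
    [0,0,0,0,0,0],
  ],
)

```text
clock: 14.55
tool_pos: [0.6427, -0.1252, 0.2405]
eef_rot: [0.136, 0.991, -0.0, 0.0]
contact_force: [-0.3, 0.2, 0.1]
opening: 0.528
```

```bash
python3 - <<'E'
from h import *
p,K,X=snap('wrist','w13.png'); st()
for l in ['inlay','square_stone','round_stone','bins']:
        print(l,[(np.array(d['xyz']),round(d['p'],2)) for d in r.spot_point(p,l)[:3]])
print(X.tolist())
E
```

```text
t 14.6 pos [ 0.6428 -0.1255  0.2405] rotvec [[-0.963, 0.269, 0.0], [0.269, 0.963, -0.0], [-0.0, -0.0, -1.0]] F [ 0.9669 -0.3127 -0.9764] open 0.53134834432637 q [ 0.5551  0.8584 -0.8995  1.4449  0.6976  1.1756  0.8527]
inlay [(array([ 0.6431, -0.1287,  0.0027]), 0.73)]
square_stone [(array([ 0.5407, -0.1404, -0.0024]), 0.95), (array([ 0.5751, -0.0065, -0.0007]), 0.29), (array([ 0.772 ,  0.1341, -0.0008]), 0.23)]
round_stone [(array([ 0.4574, -0.1507,  0.0024]), 0.73)]
bins [(array([ 0.5762, -0.0063, -0.0003]), 0.98)]
[[0.2696504584465046, 0.9158293957742291, 0.2975653677688284, 0.5656909605516862], [0.9629582640572856, -0.25648835783478446, -0.08321720963233822, -0.10392235990953637], [0.00010928571192877004, 0.30898258871823797, -0.951067688403726, 0.38701347602070674], [0.0, 0.0, 0.0, 1.0]]
```

View pics/w13.png

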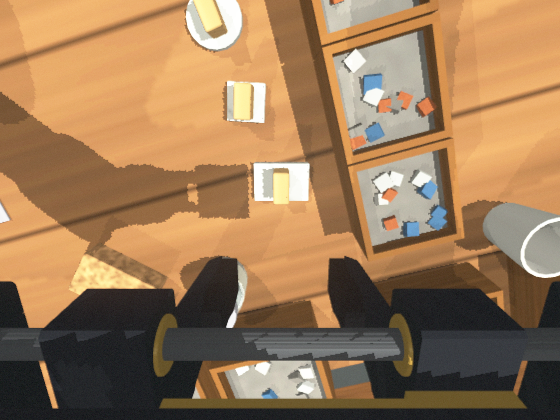

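```bash
python3 - <<'E'
from h import *
p,K,X=snap('wrist','w14.png'); s=st()
im=p['img'];c0=im[150:215,240:325];print(c0[20:26:5,16:60:6].tolist()[0])
f=im.astype(int); m=((f.min(2)>190)).astype(np.uint8); M=np.zeros_like(m); M[155:212,245:318]=1; m*=M
hsv=cv2.cvtColor(im,cv2.COLOR_BGR2HSV)
ys,xs=np.nonzero(m)
w=np.array([onz(K,X,(x,y),.012)[:2] for x,y in zip(xs,ys)],np.float32)*1000; print('slab',cv2.minAreaRect(w))
cv2.imwrite('pics/z14.png',cv2.resize(c0,None,fx=9,fy=9,interpolation=cv2.INTER_NEAREST))
E
```

```text
t 14.85 pos [ 0.6428 -0.1262  0.2402] rotvec [[-0.963, 0.27, 0.0], [0.27, 0.963, -0.0], [-0.0, -0.0, -1.0]] F [ 0.8623 -0.9219 -0.2406] open 0.5322072688362574 q [ 0.556   0.8589 -0.8994  1.4444  0.6976  1.1757  0.8528]
[[254, 255, 255], [253, 255, 254], [184, 198, 198], [115, 147, 171], [90, 137, 168], [89, 133, 166], [251, 254, 253], [252, 254, 254]]
slab ((644.2427978515625, -128.16455078125), (65.64920043945312, 45.372291564941406), 74.27272033691406)
```

View pics/z14.png

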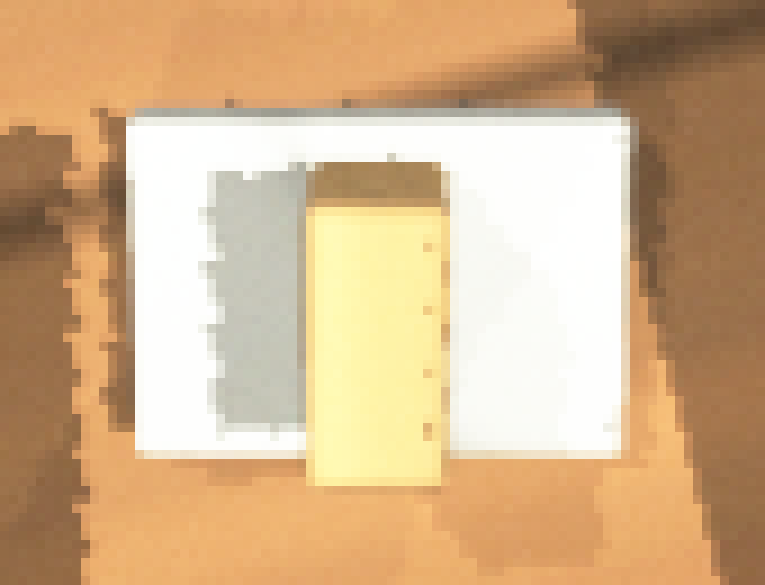

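```bash
python3 - <<'E'
from h import *
p,K,X=snap('wrist','w15.png');print(onz(K,X,(280.9,187.8),.046))
go([.644,-.1282,.026],74.3); st()
E
```

```text
[ 0.6433 -0.1287  0.046 ]
cmd [-0.0017 -0.0015  0.2142] [-0.0067  0.0022  0.0084]
t 14.9 pos [ 0.6427 -0.1262  0.2402] rotvec [[-0.963, 0.27, 0.0], [0.27, 0.963, -0.0], [-0.0, -0.0, -1.0]] F [0.1911 0.4228 0.1094] open 0.5297345397002136 q [ 0.556   0.8589 -0.8993  1.4444  0.6975  1.1757  0.8528]
```

>>> carry_out(
  commands=[
    [-0.001,-0.0015,0.05,0,0,0],
    [-0.001,-0.0015,0.1,0,0,0],
    [-0.001,-0.0015,0.14,0,0,0],
    [-0.001,-0.0015,0.17,0,0,0],
    [-0.001,-0.0015,0.19,0,0,0],
    [-0.001,-0.0015,0.2,0,0,0],
    [-0.001,-0.0015,0.206,0,0,0],
    [-0.001,-0.0015,0.211,0,0,0],
    [-0.001,-0.0015,0.213,0,0,0],
    [-0.001,-0.0015,0.213,0,0,0],
    [-0.001,-0.0015,0.213,0,0,0],
  ],
)

```text
clock: 16.0
tool_pos: [0.6439, -0.1279, 0.028]
eef_rot: [0.137, 0.991, -0.0, 0.001]
contact_force: [-0.3, -0.4, 0.5]
opening: 0.534
```

```bash
python3 - <<'E'
from h import *
p,K,X=snap('wrist','w16.png'); q,_,_=snap('side','s16.png');st()
cv2.imwrite('pics/s16z.png',cv2.resize(q['img'][140:240,200:340],None,fx=5,fy=5,interpolation=cv2.INTER_CUBIC))
E
```

```text
t 16.1 pos [ 0.6437 -0.128   0.0278] rotvec [[-0.963, 0.27, 0.001], [0.27, 0.963, -0.0], [-0.001, 0.0, -1.0]] F [-0.5345 -0.1686  0.4723] open 0.5286649029223912 q [ 0.4965  1.1095 -0.7412  1.5691  0.9359  0.8495  0.6764]
```

View pics/w16.png

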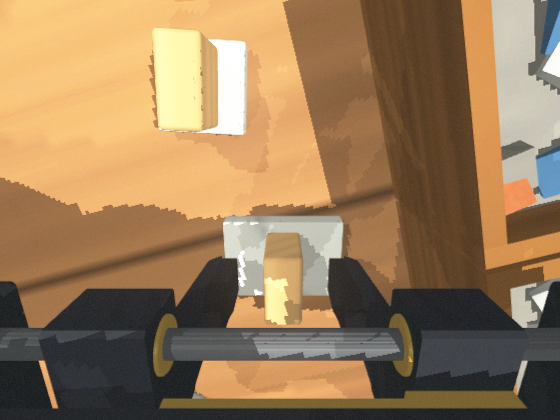

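View pics/s16z.png

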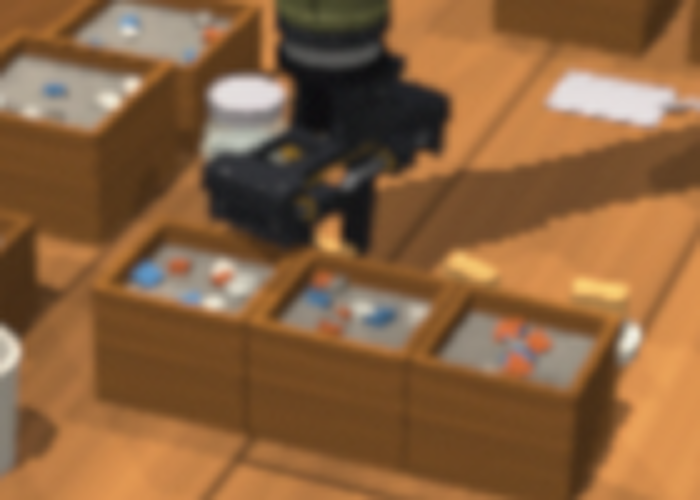

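>>> carry_out(
  commands=[
    [0,0,0,0,0,0],
    [0,0,0,0,0,0],
    [0,0,0,0,0,0],
    [0,0,0,0,0,0],
    [0,0,0,0,0,0],
    [0,0,0,0,0,0],
    [0,0,0,0,0,0],
    [0,0,0,0,0,0],
  ],
  fingers=255,
  grip_force=45,
)

```text
clock: 16.9
tool_pos: [0.6434, -0.1279, 0.0272]
eef_rot: [0.136, 0.991, -0.0, 0.0]
contact_force: [-0.4, 0.3, -0.1]
opening: 0.2
```

>>> carry_out(
  commands=[
    [0,0,-0.01,0,0,0],
    [0,0,-0.03,0,0,0],
    [0,0,-0.06,0,0,0],
    [0,0,-0.1,0,0,0],
    [0,0,-0.14,0,0,0],
    [0,0,-0.17,0,0,0],
    [0,0,-0.19,0,0,0],
    [0,0,-0.19,0,0,0],
    [0,0,-0.19,0,0,0],
    [0,0,-0.19,0,0,0],
  ],
)

```text
clock: 17.9
tool_pos: [0.6423, -0.1282, 0.216]
eef_rot: [0.136, 0.991, -0.0, -0.001]
contact_force: [-0.6, 0.1, -1.5]
opening: 0.2
```

```bash
python3 - <<'E'
from h import *
p,K,X=snap('wrist','w17.png'); q,_,_=snap('side','s17.png');st()
cv2.imwrite('pics/s17z.png',cv2.resize(q['img'][100:200,200:340],None,fx=5,fy=5,interpolation=cv2.INTER_CUBIC))
cv2.imwrite('pics/z17.png',cv2.resize(p['img'][190:310,200:360],None,fx=5,fy=5,interpolation=cv2.INTER_NEAREST))
go([.5165,.2787,.28],89.35)
E
```

```text
t 18.0 pos [ 0.6425 -0.1281  0.2158] rotvec [[-0.963, 0.27, -0.003], [0.27, 0.963, -0.0], [0.002, -0.001, -1.0]] F [-0.4053 -0.5631 -1.4255] open 0.1978162195000636 q [ 0.5531  0.8846 -0.8831  1.4679  0.7194  1.136   0.8379]
cmd [ 0.2313  0.3576 -0.0639] [ -0.0232  -0.1478 -15.0218]
```

View pics/z17.png

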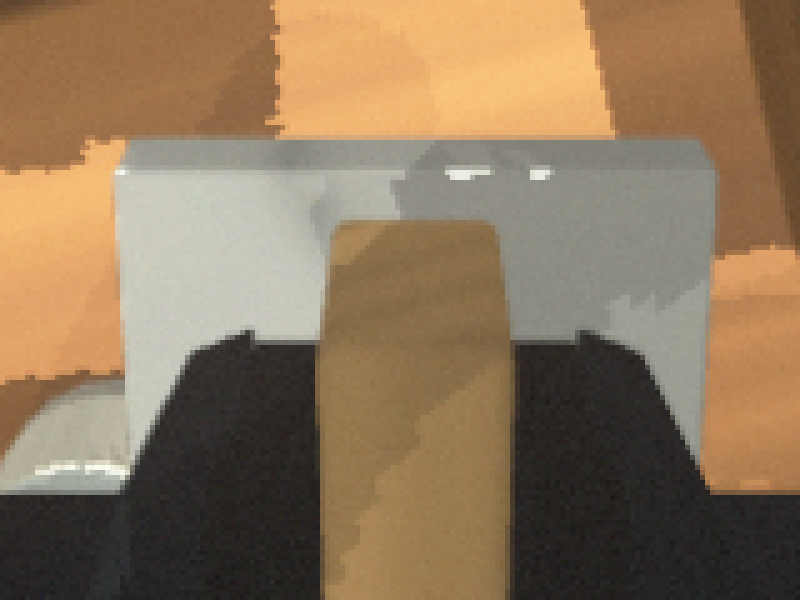

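View pics/s17z.png

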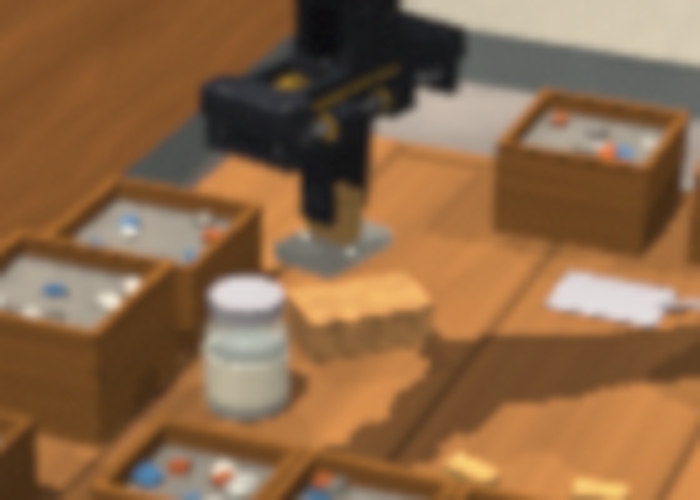

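>>> carry_out(
  commands=[
    [0.01,0.015,-0.02,0,0,0],
    [0.031,0.048,-0.04,0,0,-2],
    [0.052,0.08,-0.06,0,0,-3.5],
    [0.073,0.113,-0.06,0,0,-5],
    [0.094,0.145,-0.06,0,0,-6.5],
    [0.115,0.178,-0.06,0,0,-8],
    [0.136,0.21,-0.06,0,0,-9.5],
    [0.157,0.243,-0.06,0,0,-11],
    [0.178,0.275,-0.06,0,0,-12.5],
    [0.199,0.308,-0.06,0,0,-14],
    [0.22,0.34,-0.06,0,0,-15],
    [0.231,0.357,-0.06,0,0,-15],
  ],
)

```text
clock: 19.2
tool_pos: [0.5151, 0.2821, 0.2768]
eef_rot: [0.003, 1.0, 0.001, -0.001]
contact_force: [0.1, -0.1, -1.8]
opening: 0.2
```

>>> carry_out(
  commands=[
    [0,0,0.05,0,0,0],
    [0,0,0.09,0,0,0],
    [0,0,0.12,0,0,0],
    [0,0,0.14,0,0,0],
    [0,0,0.15,0,0,0],
    [0,0,0.15,0,0,0],
    [0,0,0.15,0,0,0],
  ],
)

```text
clock: 19.9
tool_pos: [0.5177, 0.2788, 0.1278]
eef_rot: [0.006, 1.0, 0.0, 0.0]
contact_force: [-0.1, 1.2, -0.5]
opening: 0.198
```

```bash
python3 - <<'E'
from h import *
p,K,X=snap('wrist','w18.png'); st(); C=np.array(p['tool_from_camera'])
for uv in [(223.1,223.9),(342.7,223.9)]: print(onz(K,C,uv,.0152))
a,b=[onz(K,C,uv,.0152) for uv in [(223.1,223.9),(342.7,223.9)]]
cv2.imwrite('pics/z18.png',cv2.resize(p['img'][100:320,140:430],None,fx=2.7,fy=2.7,interpolation=cv2.INTER_CUBIC))
E
```

```text
t 19.95 pos [0.5179 0.279  0.1283] rotvec [[-1.0, 0.012, 0.001], [0.012, 1.0, 0.001], [-0.001, 0.001, -1.0]] F [-0.4418 -0.4142 -1.2598] open 0.2001440705846916 q [-0.1247  0.914  -0.8262  1.7575  0.8624  0.8738  0.2074]
[ 0.0214 -0.0327  0.0152]
[0.0214 0.0322 0.0152]
```

View pics/z18.png

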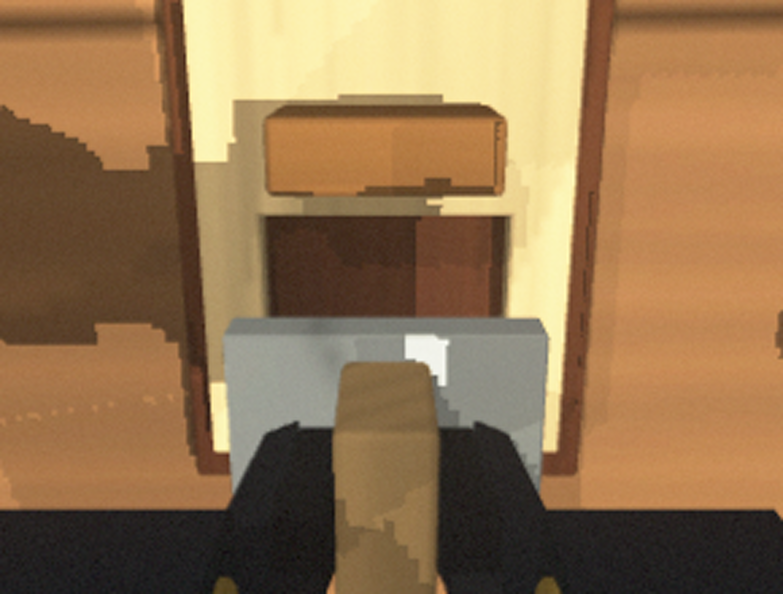

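>>> carry_out(
  commands=[
    [0.002,0,0.02,0,0,0],
    [0.003,0,0.035,0,0,0],
    [0.003,0,0.048,0,0,0],
    [0.003,0,0.056,0,0,0],
    [0.003,0,0.06,0,0,0],
    [0.003,0,0.061,0,0,0],
    [0.003,0,0.061,0,0,0],
    [0.003,0,0.061,0,0,0],
    [0.003,0,0.061,0,0,0],
  ],
)

```text
clock: 20.85
tool_pos: [0.5147, 0.2785, 0.0666]
eef_rot: [0.006, 1.0, 0.0, 0.0]
contact_force: [0.4, 0.2, -1.5]
opening: 0.202
```

```bash
python3 - <<'E'
from h import *
p,K,X=snap('wrist','w19.png'); st(); q,K2,X2=snap('side','s19.png'); t,K3,X3=snap('top','t19.png')
cv2.imwrite('pics/z19.png',cv2.resize(p['img'][130:320,160:410],None,fx=3.1,fy=3.1,interpolation=cv2.INTER_CUBIC))
cv2.imwrite('pics/s19z.png',cv2.resize(q['img'][210:320,200:330],None,fx=5,fy=5,interpolation=cv2.INTER_CUBIC))
for n,pp in (('w',p),('s',q),('t',t)):
  for l in ('inlay','board_window','board'): print(n,l,[(np.array(d['xyz']),round(d['p'],2)) for d in r.spot_point(pp,l)[:1]])
E
```

```text
t 20.9 pos [0.5147 0.2784 0.0666] rotvec [[-1.0, 0.012, 0.001], [0.012, 1.0, 0.0], [-0.001, 0.0, -1.0]] F [-0.0286  0.6132 -2.4244] open 0.20097085673556156 q [-0.1616  0.9927 -0.7547  1.7929  0.9644  0.7731  0.1219]
w inlay [(array([0.5148, 0.2785, 0.0438]), 0.77)]
w board_window []
w board [(array([0.4817, 0.2827, 0.0141]), 0.77)]
s inlay [(array([0.5159, 0.2844, 0.0371]), 0.67)]
s board_window [(array([0.5169, 0.276 , 0.0289]), 0.55)]
s board [(array([0.4855, 0.2768, 0.0177]), 0.96)]
t inlay []
t board_window [(array([0.5189, 0.2826, 0.0297]), 0.79)]
t board [(array([0.4803, 0.28  , 0.0187]), 0.87)]
```

View pics/z19.png

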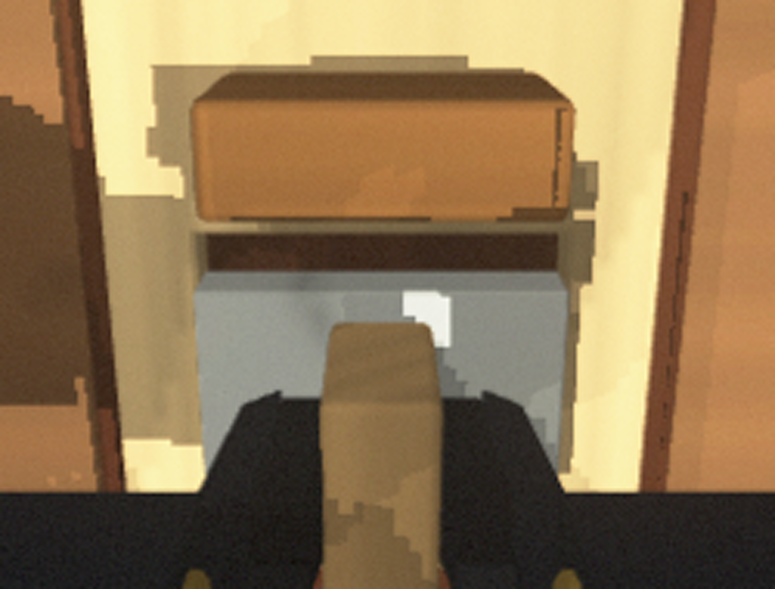

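View pics/s19z.png

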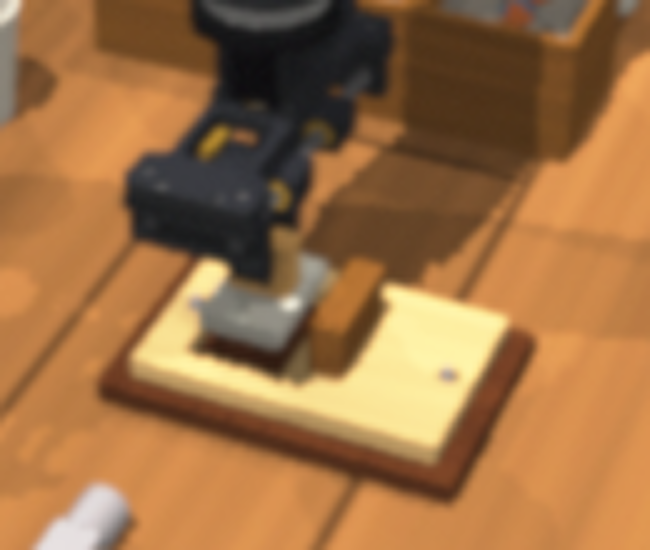

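```bash
python3 - <<'E'
from h import *
p,K,X=snap('wrist','w20.png'); s=st(); zb=s['tool_pos'][2]-.0272
im=p['img']; cv2.imwrite('pics/z20.png',np.hstack([cv2.resize(im[190:235,210:270],None,fx=6.5,fy=6.5,interpolation=cv2.INTER_NEAREST),cv2.resize(im[190:235,305:365],None,fx=6.5,fy=6.5,interpolation=cv2.INTER_NEAREST)]))
for v in (203.5,204.5,205.5): print('win edge',v,onz(K,X,(282,v),.027))
for v in (216.5,217.5): print('slab bot',v,onz(K,X,(282,v),zb))
for v in (223,224): print('slab top',v,onz(K,X,(282,v),zb+.012))
print(im[198:228,282].tolist())
E
```

```text
t 21.5 pos [0.5145 0.2783 0.0662] rotvec [[-1.0, 0.012, 0.0], [0.012, 1.0, -0.0], [-0.0, -0.0, -1.0]] F [-0.3731  0.8258 -1.1732] open 0.19817064464582712 q [-0.1617  0.9932 -0.7544  1.793   0.9644  0.7731  0.1218]
win edge 203.5 [0.4885 0.2778 0.027 ]
win edge 204.5 [0.4891 0.2778 0.027 ]
win edge 205.5 [0.4898 0.2778 0.027 ]
slab bot 216.5 [0.4928 0.2778 0.039 ]
slab bot 217.5 [0.4935 0.2778 0.039 ]
slab top 223 [0.4925 0.2778 0.051 ]
slab top 224 [0.4931 0.2778 0.051 ]
[[65, 121, 178], [65, 121, 178], [60, 106, 157], [43, 71, 101], [54, 87, 106], [69, 103, 120], [67, 99, 117], [59, 85, 101], [35, 54, 71], [28, 40, 60], [31, 44, 60], [31, 43, 61], [29, 35, 59], [33, 45, 64], [27, 41, 61], [27, 40, 60], [33, 46, 63], [27, 41, 59], [35, 46, 61], [68, 76, 84], [110, 120, 118], [111, 118, 119], [114, 123, 122], [110, 120, 119], [113, 123, 119], [116, 127, 123], [139, 146, 146], [134, 142, 141], [131, 139, 139], [132, 140, 140]]
```

View pics/z20.png

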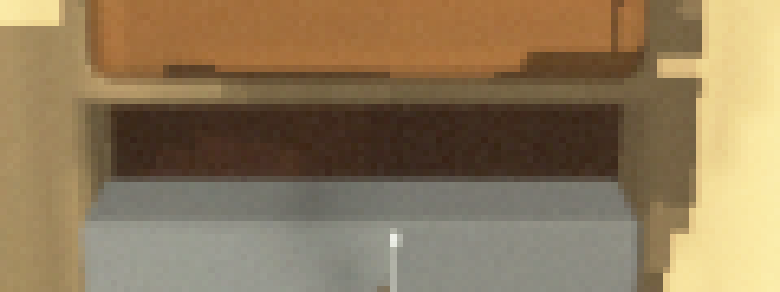

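```bash
python3 - <<'E'
from h import *
q,K,X=snap('side','s21.png'); w,Kw,Xw=snap('wrist','w21.png'); st()
y=np.radians(-.65);Rz=np.array([[np.cos(y),-np.sin(y)],[np.sin(y),np.cos(y)]])
def rect(c,a,b,z): return [np.append(Rz@np.array([sx*a/2,sy*b/2])+c,z) for sx,sy in ((-1,-1),(1,-1),(1,1),(-1,1))]
def draw(im,K,X,P,col,S,o):
    v=np.array([(px(K,X,p)-o+.5)*S for p in P]).round().astype(np.int32); cv2.polylines(im,[v],True,col,1)
for nm,im,KK,XX,o,sz,S in (('s',q['img'],K,X,(210,240),(100,80),7),('w',w['img'],Kw,Xw,(160,130),(250,190),3)):
    z=cv2.resize(im[o[1]:o[1]+sz[1],o[0]:o[0]+sz[0]],None,fx=S,fy=S,interpolation=cv2.INTER_CUBIC)
    draw(z,KK,XX,rect([.5165,.2787],.054,.074,.027),(0,255,0),S,np.array(o))
    draw(z,KK,XX,rect([.516,.2781],.046,.066,.039),(0,0,255),S,np.array(o))
    draw(z,KK,XX,rect([.516,.2781],.046,.066,.051),(255,0,255),S,np.array(o))
    draw(z,KK,XX,rect([.4816,.2791],.170,.110,.027),(255,0,0),S,np.array(o))
    cv2.imwrite(f'pics/o{nm}.png',z)
E
```

```text
t 21.6 pos [0.5144 0.2783 0.0662] rotvec [[-1.0, 0.012, 0.0], [0.012, 1.0, -0.0], [-0.0, -0.0, -1.0]] F [-0.4011  0.96   -1.1717] open 0.19635848221273527 q [-0.1617  0.9933 -0.7544  1.7931  0.9645  0.7731  0.1218]
```

View pics/os.png

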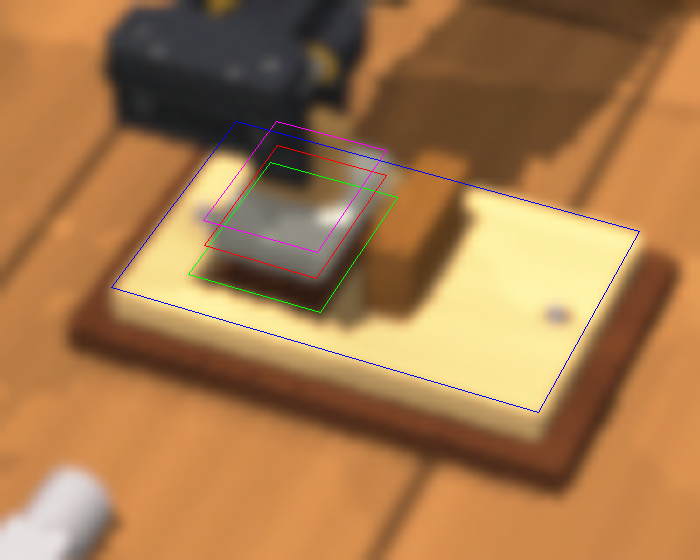

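View pics/ow.png

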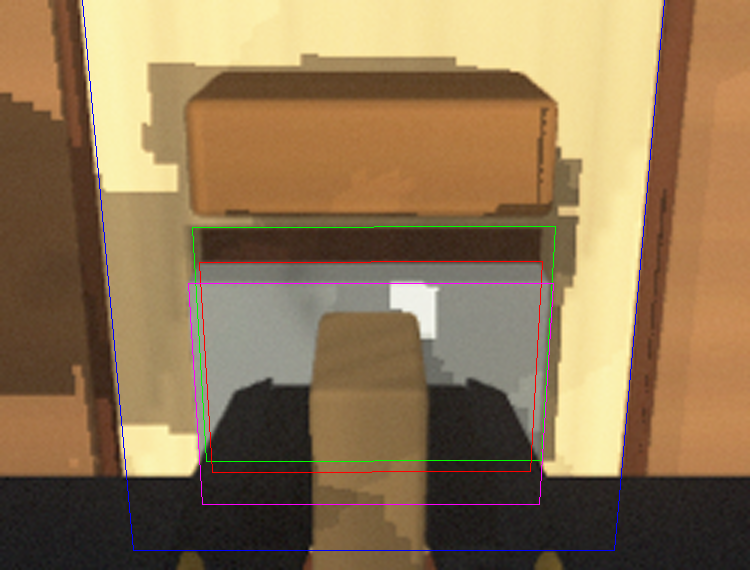

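```bash
python3 - <<'E'
from h import *
s=st(); print(np.abs(s['qd']).max()); print(r.finish_job())
E
```

```text
t 21.6 pos [0.5144 0.2783 0.0662] rotvec [[-1.0, 0.012, 0.0], [0.012, 1.0, -0.0], [-0.0, -0.0, -1.0]] F [-0.4011  0.96   -1.1717] open 0.19635848221273527 q [-0.1617  0.9933 -0.7544  1.7931  0.9645  0.7731  0.1218]
0.0014691425891180546
the job is handed in; nothing more can be done
None
```

I seated the board over both jig pins and let go of it. I then took the rectangular inlay by its grip block, carried it over the bins and handed in at 21.6 s with it held over the window. The hand-in gave no verdict.

- **Board:** after release, both pins showed through the holes. The wrist camera put its centre at (0.482, 0.279) m with a yaw of about −0.7°. I read flush seating from the tool height when I let go (0.032 m) and from the side picture, not from a direct measurement.
- **Inlay:** its underside is about 12 mm above the board's top. From the camera and tool pose it is within about 1 mm of the window's centre and parallel to it to within a degree. It is level, the arm is at rest and the block is gripped at 45 N. I checked the margin to the window in the picture only on the batten side, where it measures 3.5 to 4 mm against the ideal 4 mm.
- **Disagreements:** in the last side view the network put the inlay about 8 mm off the window in y. I did not act on this, because the projected outlines fit in the wrist picture. In the side picture, board and inlay were offset by about the same amount, as a calibration error would do.
- **Bystanders:** I felt no unexpected contact force on the way, but I did not measure the bystanders' positions again at the end.

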